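Bond the tread strips into a boarding-step board

ROBOT

A 6-joint arm with a two-finger parallel gripper is mounted at the origin on a cart in front of the work surface, level with it; the furniture and walls round the work are solid. World frame = base frame: x ahead of the robot, y to its left, z up, the work surface at z = 0. Lengths are in m, angles in rad, forces in N, time in s.
With the tool pointing down it reaches from about 0.4 to 0.825 m from the base axis. Payload 7 kg.
Tool frame: the origin (TCP) lies on the mounting face of the last link; the fingertips stand arm.tcp_to_tips ahead of it and the grasp point (between the pads) lies 159 mm ahead of it (arm.tcp_to_tips is the distance from the TCP to the fingertips, in m); z points along the fingers, y is the direction in which the jaws open and shut (so a half turn about z gives the same grasp; the last joint's range is limited). The gripper opens to 88 mm and grips with 3 to 60 N. Pads are 19 mm wide; open, the fingers measure 130 mm over their backs; the gripper's body (78 mm by 193 mm) begins 47 mm behind the grasp point.
Start: joints at [-0.849, 0.359, 0.012, 0, -1.224, -0.288], TCP at [0.284, -0.612, 0.405] pointing down, gripper open.
Joint ranges: [-3.07, 3.07], [-1.43, 2.12], [-1.02, 1.25], [-3.03, 1.67], [-3.05, -0], [-3.03, 3.03]. Speed limits (rad/s): [2.39, 2.39, 3.01, 3.14, 3.14, 3.14].

INTERFACE

Orientations are given as [roll, pitch, yaw] about the fixed x, y, z axes, in that order (R = Rz(yaw) Ry(pitch) Rx(roll)).
In Python, from station import arm, cams, job_done, finder gives the robot as it stands.
- The arm moves only by the tool play_rows, never from a script. Its argument "targets" is a list that holds one entry, the list of rows, each a list of 4 numbers: the shift along the tool's x, y, z in m, then the turn about the tool's z in degrees. A call has 1 to 5 rows; each row is the pose to reach, as a shift and turn from the pose commanded when the call began, along the tool's axes at that moment; what a row does not reach only later rows make up. A row lasts 1/8 s, in which the tool goes at most 62.5 mm and 10.7 degrees, less where a joint would pass 70% of its speed; a pose out of reach is approached as far as the arm can. A call with a gripper value outside its range is refused whole. "grip" is the closure in counts, from 0 (fully open) to 255 (shut), set as the call begins (left out, the last holds). The fingers move at their own pace and stop on an object; "newtons" is the grip in N (left out, the last holds). Time passes only in rows, so rows that repeat a pose let the fingers close. It gives the time, the measured TCP pose, the force and the opening at its end, in the units of the state.
- arm.get_state(): the state, without advancing time (a new reading comes with each control period).
- cams.grab_frame(name): name is "scene" or "side" or "wrist"; returns (picture, depth): 480x640x3 uint8, red, green, blue; 480x640 float32, m along the optical axis (not along the pixel's ray), 0 where there is no reading.
- cams.camera_params(name): a dict with "intrinsics" (3x3 intrinsics, pixels), "D" ([k1, k2, p1, p2, k3] as OpenCV has them; the pictures are not rectified), "position" and "attitude" of the camera in the world. Camera axes: x right, y down, z forward; pixel columns grow to the right and rows downward; lengths in m; the calibration is good to about 2 mm. A picture is of the moment at which its call begins: read the wrist's pose just before it. camera_params takes no time and is no camera call; for the wrist camera it gives the pose at the moment of the call.
- job_done(): hands the job in, once; it reports no verdict.
Trained networks look in the newest picture that a camera, given by its name, has taken for a name from the list of things; names that differ only in an ending like _2 or _b are one class to them, and where a whole thing is asked for, a point or a joint stands for the part that bears it (a point fixed in the world has none). Each returns a list of dicts, best first, with "score" (0 to 1); they miss things now and then, are a little off and sometimes report something else, mostly with a low value. They report only what shows in the picture. A call takes as long as a camera call.
- finder.find_in(camera, query): "xyz" ([x, y, z] in m, in world coordinates, good to about 4 mm: the middle of the surface that is visible of it).
- finder.masks_of(camera, query): "mask" (480x640 bool, what is visible of it).
The state is a dict: "t": time; "q": joint angles; "qd": joint speeds; "joint_efforts": joint torques, N m; "eef_pos": TCP position; "ee_rot": TCP orientation; "force": force on the tool from outside, world axes, zero at the start; "moment": the same for the moment, N m; "width": finger opening in m.
Only numpy, scipy, OpenCV 4.12 (cv2) and the standard library are available. Lean on these libraries where they do the work, as an engineer would, in place of code of your own. Each camera call takes 0.05 s, during which the arm holds its last target. There are 200 camera calls.

TASK

Bond the tread strips into the step board on the warming plate: first turn the heat dial back to 4 clicks from off, then lay every tread strip from the bench into a groove of its own and roll it fully home on its bonding pads with the sprung hand roller, pressing with the roller only, never with the fingers, and no harder than its spring gives. Stand the roller back in its rest, and only then turn the timer dial, which starts the cure, to 7 clicks from off. Leave the pliers, pencil and folding rule where they are.

Things in the scene. Friction and masses are not known exactly. Their poses are not given: they have to be found in the camera images.
- press: warming plate fixed on the bench (place and yaw vary) with a light wooden step board, 200 (x) x 154 (y) mm, on it, board top 46 mm above the bench. Origin on the bench under the board's centre, x away from the robot, y left, z up. A control box, 186 (x) x 92 (y) x 48 mm high, adjoins the board on the right, centre at y = -127 mm, with two dials on top: heat at x = +43, timer at x = -43 mm
- board_center (a point): centre of the board's top face. Four grooves run along y at x = -75, -25, 25, 75 mm of it, each 29 wide, 126 long (stopped ends), 8 mm deep. In each lie two black bonding pads, 18 x 24 mm, at y = -42 and 42 mm, standing 4 mm over the groove floor. A pad yields slowly under more than 6 N and stays down. Between the grooves fingers can reach down to the board
- heat_dial (a joint): heat dial, the farther one, black knob in a red ring, orange ticks that grow broader; rad, clockwise from above, 0 at off (end stop), a click stop every 0.5236 rad (30 degrees) up to 10 clicks at 5.236 (end stop). Let go, it springs into the nearest stop; passing from stop to stop takes about 0.08 N m. At off the white pointer meets the red tick; the ticks at 5 and 10 are longer
- heat_dial_grip (a point): on the heat dial's axis, 69 mm above the bench. The knob is a bar 44 long x 13 mm thick, from the skirt's top (56 mm above the bench, 48 mm diameter) up to 80 mm. This frame turns with the knob: x runs along the bar toward the white pointer, y across the bar, z up. At off the pointer looks 150 degrees anticlockwise from the press's x axis (toward the robot and a little left)
- timer_dial (a joint): timer dial, the nearer one, grey knob in a black ring, black ticks; otherwise like the heat dial: rad, clockwise from above, 0 at off (red tick), a click stop every 0.5236 rad, 10 clicks
- timer_dial_grip (a point): the same point and frame on the timer dial's knob, 69 mm above the bench, knob of the same size
- strip_1: tread strip 1: dark wood with three black non-slip lines along its top, 24 wide (x) x 120 long (y) x 14 mm high, about 60 g; origin at the centre of its underside, z up. Starts flat on the bench, to the right of the warming plate. Two to four such strips are there; any strip fits any groove, either way round
- strip_2: tread strip 2: dark wood with three black non-slip lines along its top, 24 wide (x) x 120 long (y) x 14 mm high, about 60 g; origin at the centre of its underside, z up. Starts flat on the bench, to the right of the warming plate. Two to four such strips are there; any strip fits any groove, either way round
- strip_3: tread strip 3: dark wood with three black non-slip lines along its top, 24 wide (x) x 120 long (y) x 14 mm high, about 60 g; origin at the centre of its underside, z up. Starts flat on the bench, to the right of the warming plate. Two to four such strips are there; any strip fits any groove, either way round
- strip_4: tread strip 4: dark wood with three black non-slip lines along its top, 24 wide (x) x 120 long (y) x 14 mm high, about 60 g; origin at the centre of its underside, z up. Starts flat on the bench, to the right of the warming plate. Two to four such strips are there; any strip fits any groove, either way round
- strip_1_a (a point): point on the top face of strip 1, 55 mm from its middle toward its +y end. Height above the bench: 56 mm when the strip rests on fresh pads in a groove, 52 mm when that end is fully home on the groove floor
- strip_1_b (a point): point on the top face of strip 1, 55 mm from its middle toward its -y end. Height above the bench: 56 mm when the strip rests on fresh pads in a groove, 52 mm when that end is fully home on the groove floor
- strip_2_a (a point): point on the top face of strip 2, 55 mm from its middle toward its +y end. Height above the bench: 56 mm when the strip rests on fresh pads in a groove, 52 mm when that end is fully home on the groove floor
- strip_2_b (a point): point on the top face of strip 2, 55 mm from its middle toward its -y end. Height above the bench: 56 mm when the strip rests on fresh pads in a groove, 52 mm when that end is fully home on the groove floor
- strip_3_a (a point): point on the top face of strip 3, 55 mm from its middle toward its +y end. Height above the bench: 56 mm when the strip rests on fresh pads in a groove, 52 mm when that end is fully home on the groove floor
- strip_3_b (a point): point on the top face of strip 3, 55 mm from its middle toward its -y end. Height above the bench: 56 mm when the strip rests on fresh pads in a groove, 52 mm when that end is fully home on the groove floor
- strip_4_a (a point): point on the top face of strip 4, 55 mm from its middle toward its +y end. Height above the bench: 56 mm when the strip rests on fresh pads in a groove, 52 mm when that end is fully home on the groove floor
- strip_4_b (a point): point on the top face of strip 4, 55 mm from its middle toward its -y end. Height above the bench: 56 mm when the strip rests on fresh pads in a groove, 52 mm when that end is fully home on the groove floor
- roller: sprung hand roller, 0.3 kg, upright in its rest: wooden handle 30 x 30 mm, 66 to 118 mm above the origin; aluminium crown 60 x 60 mm, 44 to 49 mm; rubber wheel, 36 mm diameter, 20 wide, axle along x (rolls along y). Origin at the wheel's lowest point, z up. Pressed on the wheel, head and wheel sink into the handle: 9.5 N to start, 13.6 N at 12 mm, then solid
- roller_rest: wooden rest fixed on the bench at the left (place and yaw vary): base 92 x 84 mm, square pocket 44 x 44 mm inside, 58 mm outside, rim 50 mm above the bench. Origin on the bench under the pocket. The roller stands with its crown on the rim and wheel and fork (30 mm along x, 36 mm along y) in the pocket, its axes along the rest's, its origin 6 mm above the bench
- blue_pliers: blue pliers, 186 mm, lying on the bench beyond the strips
- red_pencil: red carpenter pencil, 165 mm, near the bench's front edge
- yellow_rule: yellow folding rule, 212 mm, behind the plate

How it is judged:
On the way, in this order (a step that is already met when the one before it is completed fails the run):
1. the heat dial rests in its 4th click stop, let go (value of joint heat_dial between 1.964 and 2.224 rad and contact force between the fingers and press below 0.2 N), for 0.3 s.
2. every strip is rolled fully home in a groove, with the roller out of its rest (z of each of strip_1_a, strip_1_b, strip_2_a, strip_2_b, strip_3_a, strip_3_b, strip_4_a, strip_4_b in the frame of press below 0.0532 m and x of strip_1_a in the frame of press between -0.085 and 0.085 m and x of strip_1_b in the frame of press between -0.085 and 0.085 m and y of strip_1 in the frame of press between -0.008 and 0.008 m and z of each of strip_1, strip_2, strip_3, strip_4 in the frame of press above 0.036 m and x of strip_2_a in the frame of press between -0.085 and 0.085 m and x of strip_2_b in the frame of press between -0.085 and 0.085 m and y of strip_2 in the frame of press between -0.008 and 0.008 m and x of strip_3_a in the frame of press between -0.085 and 0.085 m and x of strip_3_b in the frame of press between -0.085 and 0.085 m and y of strip_3 in the frame of press between -0.008 and 0.008 m and x of strip_4_a in the frame of press between -0.085 and 0.085 m and x of strip_4_b in the frame of press between -0.085 and 0.085 m and y of strip_4 in the frame of press between -0.008 and 0.008 m and horizontal distance between roller and roller_rest above 0.05 m), for 0.2 s.
3. the roller stands back in its rest, let go (horizontal distance between roller and roller_rest below 0.008 m and z of roller in the frame of roller_rest between 0.003 and 0.009 m and angle between roller's own z axis and vertical below 0.08 rad and contact force between the fingers and roller below 0.2 N), for 0.3 s.
4. the timer dial rests in its 7th click stop, let go (value of joint timer_dial between 3.535 and 3.795 rad and contact force between the fingers and press below 0.2 N), for 0.3 s.
At the end, for the whole second after the job is handed in: Every strip lies in a groove, both ends fully home (top within 1.2 mm of 52 mm above the bench); heat dial in click stop 4, timer in click stop 7 (within 0.13 rad); roller upright on the rim of its rest, within 8 mm of its middle; all let go and at rest (z of each of strip_1_a, strip_1_b, strip_2_a, strip_2_b, strip_3_a, strip_3_b, strip_4_a, strip_4_b in the frame of press below 0.0532 m and x of strip_1_a in the frame of press between -0.085 and 0.085 m and x of strip_1_b in the frame of press between -0.085 and 0.085 m and y of strip_1 in the frame of press between -0.008 and 0.008 m and z of each of strip_1, strip_2, strip_3, strip_4 in the frame of press above 0.036 m and x of strip_2_a in the frame of press between -0.085 and 0.085 m and x of strip_2_b in the frame of press between -0.085 and 0.085 m and y of strip_2 in the frame of press between -0.008 and 0.008 m and x of strip_3_a in the frame of press between -0.085 and 0.085 m and x of strip_3_b in the frame of press between -0.085 and 0.085 m and y of strip_3 in the frame of press between -0.008 and 0.008 m and x of strip_4_a in the frame of press between -0.085 and 0.085 m and x of strip_4_b in the frame of press between -0.085 and 0.085 m and y of strip_4 in the frame of press between -0.008 and 0.008 m and horizontal distance between roller and roller_rest below 0.008 m and z of roller in the frame of roller_rest between 0.003 and 0.009 m and angle between roller's own z axis and vertical below 0.08 rad and value of joint heat_dial between 1.964 and 2.224 rad and value of joint timer_dial between 3.535 and 3.795 rad and linear speed of each of roller, strip_1, strip_2, strip_3, strip_4 below 0.02 m/s); the robot touches nothing.
It fails at once if a strip is pressed down with the fingers instead of the roller ((contact force between the fingers and strip_1 above 3 N and horizontal distance between strip_1 and board_center below 0.09 m and z of strip_1_a in the frame of press between 0.05 and 0.0547 m) or (contact force between the fingers and strip_1 above 3 N and horizontal distance between strip_1 and board_center below 0.09 m and z of strip_1_b in the frame of press between 0.05 and 0.0547 m) or (contact force between the fingers and strip_2 above 3 N and horizontal distance between strip_2 and board_center below 0.09 m and z of strip_2_a in the frame of press between 0.05 and 0.0547 m) or (contact force between the fingers and strip_2 above 3 N and horizontal distance between strip_2 and board_center below 0.09 m and z of strip_2_b in the frame of press between 0.05 and 0.0547 m) or (contact force between the fingers and strip_3 above 3 N and horizontal distance between strip_3 and board_center below 0.09 m and z of strip_3_a in the frame of press between 0.05 and 0.0547 m) or (contact force between the fingers and strip_3 above 3 N and horizontal distance between strip_3 and board_center below 0.09 m and z of strip_3_b in the frame of press between 0.05 and 0.0547 m) or (contact force between the fingers and strip_4 above 3 N and horizontal distance between strip_4 and board_center below 0.09 m and z of strip_4_a in the frame of press between 0.05 and 0.0547 m) or (contact force between the fingers and strip_4 above 3 N and horizontal distance between strip_4 and board_center below 0.09 m and z of strip_4_b in the frame of press between 0.05 and 0.0547 m)).
It fails at once if the roller is pressed on a strip so hard that its spring is driven solid (over 35 N) (contact force between roller and strip_1 above 35 N or contact force between roller and strip_2 above 35 N or contact force between roller and strip_3 above 35 N or contact force between roller and strip_4 above 35 N).
It fails at once if pliers, pencil or rule shoved more than 3 cm (distance of any of blue_pliers, red_pencil, yellow_rule from where it was at the start of the episode above 0.03 m).
Of strip_1, strip_2, strip_3, strip_4 only 2 to 4 are there at a start; the rules pass over those that are not, and their reading is None.
At some moment in a run one of strip_1, strip_2, strip_3, strip_4 may be knocked a few centimetres aside while the robot is not near it.
It also fails if it takes over 210 s, if anything falls off the work surface, if the arm or the gripper's body presses on something with over 40 N, if the wrist force passes 120 N, or if a joint passes its speed limit or range.

## Working session

There is one attempt and no reset: what is moved stays moved. The work goes in short steps, Python scripts to look and compute and a tool call to move; the robot and the scene stay as the last step left them, time stands still between calls to the robot, and variables do not carry over. Pictures are saved under pics/ and viewed, about 12 in all and at most 16, crops included, and the job is handed in when it is done.

Besides the shell and the picture viewer there is one more tool, called after "Call:" as name(argument=value, ...), one argument or row to a line, values as JSON. play_rows: Moves the arm, as the interface text tells. Its arguments: {"type":"object","properties":{"targets":{"type":"array","items":{"type":"array","items":{"type":"array","items":{"type":"number"}}}},"grip":{"type":"number"},"newtons":{"type":"number"}},"required":["targets"]}

```bash
ls; mkdir -p pics
cat > h.py <<'E'
import numpy as np, cv2
from scipy.spatial.transform import Rotation as R
from station import arm, cams, job_done, finder
def grab(n,save=None):
    P=cams.camera_params(n); im,d=cams.grab_frame(n)
    if save: cv2.imwrite('pics/'+save,im[:,:,::-1])
    return P,im,d
def rot(a):
    a=np.array(a,float)
    if a.shape==(3,3): return a
    return R.from_euler('xyz',a).as_matrix() if a.size==3 else R.from_quat(a).as_matrix()
def cloud(P,d,uv=None):
    K=np.array(P['intrinsics']);D=np.array(P['D'],float)
    if uv is None:
        v,u=np.mgrid[0:480,0:640]; uv=np.stack([u.ravel(),v.ravel()],1)
    uv=np.array(uv,float)
    n=cv2.undistortPoints(uv.reshape(-1,1,2),K,D).reshape(-1,2)
    z=d[np.round(uv[:,1]).astype(int),np.round(uv[:,0]).astype(int)]
    c=np.c_[n*z[:,None],z]
    w=c@rot(P['attitude']).T+np.array(P['position'])
    w[z==0]=np.nan
    return w
def topview(P,im,d,x0,x1,y0,y1,s=1000):
    "orthographic: not used often"
    w=cloud(P,d); col=im.reshape(-1,3)
    return w,col
E
python3 - <<'E'
from h import *
s=arm.get_state(); print(s, arm.tcp_to_tips)
for n in ("scene","side","wrist"):
    P,im,d=grab(n,n+'0.png'); print(n,P)
a=cv2.imread('pics/scene0.png');b=cv2.imread('pics/side0.png')
cv2.imwrite('pics/a.png',cv2.resize(np.hstack([a,b]),(800,300)))
E
```

```text
pics
{'t': 0.0, 'q': array([-8.48895944e-01,  3.59373746e-01,  1.10422678e-02, -3.70676865e-04,
       -1.22408663e+00, -2.88101983e-01]), 'qd': array([-3.31503124e-05,  9.22514608e-04, -6.18838029e-04, -1.21333901e-03,
       -1.81523798e-03,  1.59272238e-03]), 'joint_efforts': array([-3.81267630e-03, -5.82720208e+01,  2.93064433e+01,  6.99727759e+00,
        7.08467487e-03, -1.87278019e-04]), 'eef_pos': array([ 0.28363206, -0.61229301,  0.40372002]), 'ee_rot': array([ 3.13993869e+00, -1.26752914e-04, -2.70792039e+00]), 'force': array([ 0.79696144,  0.35330853, -0.8645949 ]), 'moment': array([-0.00282973, -0.01542022,  0.02628093]), 'width': 0.08780994772377189} 0.1781
scene {'intrinsics': array([[489.64157399,   0.        , 317.17965413],
       [  0.        , 489.64157399, 241.25418118],
       [  0.        ,   0.        ,   1.        ]]), 'D': array([0.04688856, 0.        , 0.        , 0.        , 0.        ]), 'position': array([0.21446633, 0.61972842, 0.89049687]), 'attitude': array([-2.41095027, -0.0162914 , -2.67011441])}
side {'intrinsics': array([[545.7616706 ,   0.        , 315.26137396],
       [  0.        , 545.7616706 , 240.89285911],
       [  0.        ,   0.        ,   1.        ]]), 'D': array([0.00845564, 0.        , 0.        , 0.        , 0.        ]), 'position': array([-0.36073095, -0.35626996,  0.74350543]), 'attitude': array([-2.19740166,  0.02256266, -1.25350424])}
wrist {'intrinsics': array([[370.9143091 ,   0.        , 320.67656894],
       [  0.        , 370.9143091 , 240.34903467],
       [  0.        ,   0.        ,   1.        ]]), 'D': array([-0.07811548,  0.        ,  0.        ,  0.        ,  0.        ]), 'position': array([ 0.21585404, -0.64474432,  0.38482868]), 'attitude': array([2.85992993e+00, 6.73824489e-04, 2.00454469e+00])}
```

View pics/scene0.png

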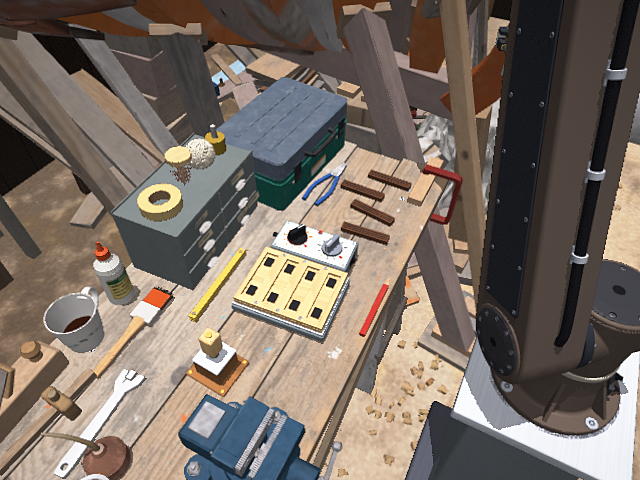

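Scene: board at (290,290), dials at (298,235) and (332,245), four strips at (362,190), (388,180), (372,211) and (365,233), and the roller in its rest at (213,355). Next I'll measure them.

```bash
cat >> h.py <<'E'
def rect(pts):
    (c,(w,h),a)=cv2.minAreaRect((pts[:,:2]*1000).astype(np.float32))
    if w<h: a+=90; w,h=h,w
    return np.round(c,1),round(w,1),round(h,1),round((a+90)%180-90,1)
def meas(cam,q,P,d,zmin=-1,zmax=9,thr=.3):
    w=cloud(P,d)
    for r in finder.masks_of(cam,q):
        if r['score']<thr: continue
        m=cv2.erode(r['mask'].astype(np.uint8),np.ones((3,3))) .astype(bool)
        p=w[r['mask'].ravel()]; p=p[np.isfinite(p[:,0])&(p[:,2]>zmin)&(p[:,2]<zmax)]
        if len(p)<10: continue
        v,u=np.nonzero(r['mask'])
        print(cam,q,round(r['score'],2),'px',int(u.mean()),int(v.mean()),'n',len(p),'rect(mm,deg)',*rect(p),'zmed',round(np.median(p[:,2]),4),'ztop',round(np.percentile(p[:,2],95),4))
E
python3 - <<'E'
from h import *
P,im,d=grab('scene')
for q,z in (('strip_1',(.008,9)),('press',(.04,.052)),('heat_dial',(.0,9)),('timer_dial',(0,9)),('roller',(0,9)),('roller_rest',(0,9)),('blue_pliers',(0,9)),('red_pencil',(0,9)),('yellow_rule',(0,9))): meas('scene',q,P,d,*z)
w=cloud(P,d).reshape(480,640,3)
for u,v in ((235,160),(270,120),(300,180),(200,415),(250,415),(300,440),(210,335),(210,285)): print(u,v,np.round(w[v,u],3))
# board corners via wood colored pts at z 44..50
E
```

```text
scene strip_1 0.9 px 372 212 n 360 rect(mm,deg) [ 481.8 -246.5] 120.0 28.4 -7.8 zmed 0.0129 ztop 0.0156
scene strip_1 0.72 px 361 190 n 319 rect(mm,deg) [ 537.7 -310.8] 119.3 28.7 -1.0 zmed 0.0126 ztop 0.0159
scene strip_1 0.68 px 389 180 n 289 rect(mm,deg) [ 488.4 -383.1] 116.9 28.5 -1.0 zmed 0.0126 ztop 0.0162
scene strip_1 0.6 px 364 232 n 404 rect(mm,deg) [ 470.1 -171.5] 119.6 28.2 4.0 zmed 0.013 ztop 0.0159
scene press 0.73 px 298 280 n 5504 rect(mm,deg) [541.8  28.3] 251.8 201.1 -85.4 zmed 0.0454 ztop 0.049
scene heat_dial 0.82 px 298 235 n 350 rect(mm,deg) [594.1 -54.2] 65.9 49.1 -60.9 zmed 0.0582 ztop 0.0803
scene timer_dial 0.69 px 332 246 n 341 rect(mm,deg) [505.7 -55.5] 53.5 46.2 -65.9 zmed 0.0576 ztop 0.0801
scene timer_dial 0.46 px 298 279 n 9314 rect(mm,deg) [548.   32.1] 258.4 225.9 -84.6 zmed 0.0438 ztop 0.0551
scene blue_pliers 0.65 px 326 183 n 438 rect(mm,deg) [ 635.5 -297. ] 185.6 62.9 86.2 zmed 0.0077 ztop 0.011
scene red_pencil 0.83 px 373 309 n 347 rect(mm,deg) [364.3  15.3] 157.7 13.5 -88.2 zmed 0.008 ztop 0.0107
scene yellow_rule 0.61 px 216 285 n 738 rect(mm,deg) [698.6 123.3] 209.6 18.8 -88.3 zmed 0.0153 ztop 0.0182
scene yellow_rule 0.43 px 374 308 n 370 rect(mm,deg) [364.1  12.4] 164.3 14.3 -89.6 zmed 0.0079 ztop 0.0107
235 160 [ 0.775 -0.092  0.175]
270 120 [ 0.802 -0.291  0.154]
300 180 [ 0.678 -0.223  0.054]
200 415 [0.521 0.41  0.1  ]
250 415 [0.438 0.385 0.137]
300 440 [0.355 0.376 0.115]
210 335 [0.581 0.292 0.127]
210 285 [ 0.719  0.131 -0.003]
```

View pics/side0.png

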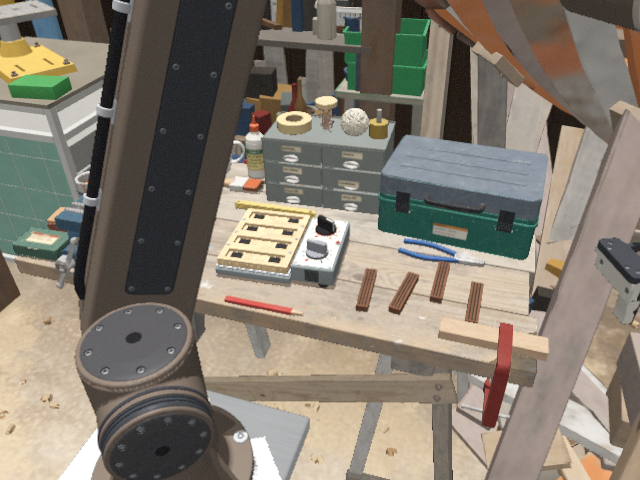

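```bash
cat >> h.py <<'E'
def plan(*tg,start=None):
    "tg: (x,y,z,yaw_deg) TCP waypoints in world; prints the end shift for each leg"
    s=arm.get_state()
    p=np.array(s['eef_pos']); yaw=s['ee_rot'][2]
    if start is not None: p=np.array(start[:3]); yaw=np.radians(start[3])
    for t in tg:
        q=np.array(t[:3]); y2=np.radians(t[3]); dy=(y2-yaw+np.pi)%(2*np.pi)-np.pi
        dw=q-p; c,sn=np.cos(yaw),np.sin(yaw)
        print('leg dx %.1f dy %.1f dz %.1f mm turn %.2f deg'%(1e3*(c*dw[0]+sn*dw[1]),1e3*(sn*dw[0]-c*dw[1]),-1e3*dw[2],-np.degrees(dy)),'rows>=',int(np.ceil(max(np.linalg.norm(dw)/.06,abs(np.degrees(dy))/10.5))))
        p,yaw=q,y2
E
python3 - <<'E'
from h import *
plan((.4,-.33,.43,-120),(.52,-.05,.45,-85.4))
E
```

```text
leg dx -224.2 dy 207.4 dz -25.4 mm turn -35.15 deg rows>= 6
leg dx -302.5 dy 36.1 dz -20.0 mm turn -34.60 deg rows>= 6
```

Call:
play_rows(
  targets=[
    [[-0.045,0.041,-0.005,-7],[-0.09,0.082,-0.009,-14],[-0.135,0.123,-0.014,-21],[-0.18,0.164,-0.018,-28],[-0.225,0.205,-0.023,-35]],
  ],
)

```text
t: 1.27
eef_pos: [0.402, -0.3301, 0.4281]
ee_rot: [-3.141, 0.0, -2.093]
force: [1.1, -0.4, -0.2]
width: 0.088
```

Call:
play_rows(
  targets=[
    [[-0.06,0.008,-0.005,-7],[-0.12,0.016,-0.009,-14],[-0.18,0.025,-0.014,-21],[-0.24,0.033,-0.018,-28],[-0.304,0.041,-0.023,-35]],
  ],
)

```text
t: 1.9
eef_pos: [0.5183, -0.0485, 0.4512]
ee_rot: [-3.14, 0.0, -1.482]
force: [1.8, -0.7, 0.5]
width: 0.0877
```

Run:
```python
from h import *
s=arm.get_state();print(s['t'],s['eef_pos'],np.degrees(s['ee_rot']))
P,im,d=grab('wrist','w1.png'); print(P['position'])
w=cloud(P,d);np.savez('w1.npz',im=im,d=d,w=w.reshape(480,640,3))
for q,z in (('press',(.042,.051)),('heat_dial_grip',(.0,9)),('timer_dial_grip',(0,9)),('roller',(0,9)),('roller_rest',(0,9)),('strip_1',(.008,.03))): meas('wrist',q,P,d,*z)
```

```text
1.9 [ 0.5182523  -0.048462    0.45118397] [-1.79933476e+02  6.09180981e-03 -8.49005943e+01]
[ 0.5252088  -0.12409198  0.43216752]
wrist press 0.62 px 295 244 n 20828 rect(mm,deg) [543.7  25.2] 251.4 200.5 -85.3 zmed 0.0476 ztop 0.0499
wrist heat_dial_grip 0.39 px 249 201 n 1734 rect(mm,deg) [592.8 -51.5] 48.3 45.9 -14.9 zmed 0.0574 ztop 0.0815
wrist timer_dial_grip 0.85 px 332 202 n 1779 rect(mm,deg) [507.6 -57.3] 49.1 48.4 49.2 zmed 0.0574 ztop 0.0815
wrist timer_dial_grip 0.55 px 249 201 n 1788 rect(mm,deg) [593.5 -50.3] 49.6 48.7 19.3 zmed 0.0574 ztop 0.0815
wrist roller 0.66 px 250 202 n 1713 rect(mm,deg) [591.8 -51.3] 47.4 46.4 -35.7 zmed 0.0574 ztop 0.0815
wrist roller 0.37 px 295 244 n 30838 rect(mm,deg) [544.8  41.4] 284.2 224.8 -85.4 zmed 0.0472 ztop 0.0578
wrist roller_rest 0.31 px 295 244 n 30723 rect(mm,deg) [543.1  40.5] 283.8 220.6 -85.2 zmed 0.0472 ztop 0.0577
wrist strip_1 0.88 px 375 90 n 2663 rect(mm,deg) [ 471.8 -174.8] 120.6 24.7 4.4 zmed 0.015 ztop 0.0164
wrist strip_1 0.71 px 375 17 n 2661 rect(mm,deg) [ 483.8 -249.7] 119.6 24.6 -8.0 zmed 0.0151 ztop 0.0166
```

View pics/w1.png

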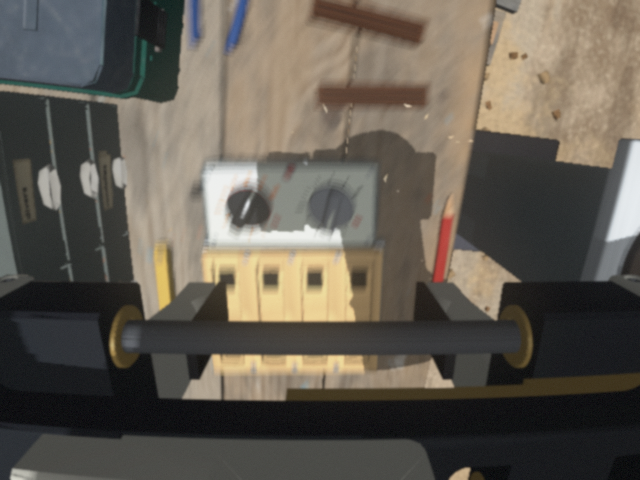

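Run:
```python
from h import *
P,im,d=grab('wrist'); w=cloud(P,d).reshape(480,640,3)
c=im[150:255,195:390,::-1]
cv2.imwrite('pics/c1.png',cv2.resize(c,None,fx=4,fy=4,interpolation=cv2.INTER_CUBIC))
for u,v in ((249,202),(332,202)):
    s=np.s_[v-35:v+35,u-40:u+40]; p=w[s].reshape(-1,3); m=p[:,2]>.074; print(m.sum(),rect(p[m]), p[m].mean(0))
print(arm.get_state()['t'])
```

```text
571 (array([592.5, -51.1]), 44.8, 12.4, 64.9) [ 0.59188228 -0.05180022  0.08029485]
605 (array([507.4, -57.1]), 45.1, 13.1, 81.0) [ 0.50744396 -0.05841246  0.08033596]
2.3
```

View pics/c1.png

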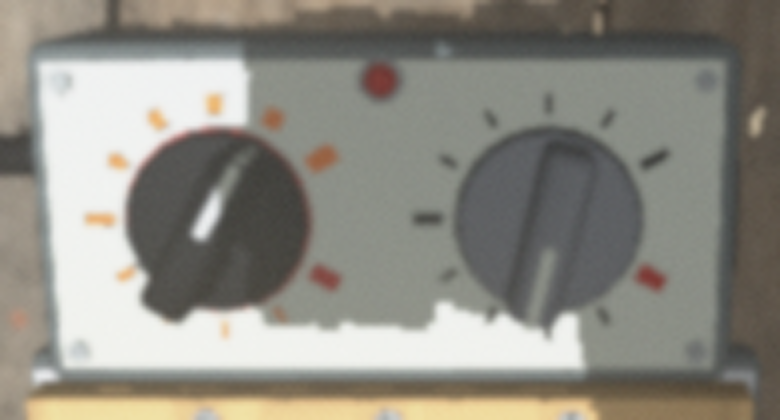

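Heat dial: the pointer reads 9 clicks (red off tick at (325,277), pointer near the 9th tick at (273,117)). The timer pointer is near 2 to 2.5 clicks. The heat dial has to go back 5 clicks, which is 150° anticlockwise. First I'll check clearances around it.

Run:
```python
from h import *
P,im,d=grab('scene'); w=cloud(P,d)
m=(w[:,2]>.09)&(w[:,2]<.4)&(w[:,0]>.5)&(w[:,0]<.9)&(w[:,1]<.4)&(w[:,1]>-.45)
for a,b in ((-.4,-.3),(-.3,-.2),(-.2,-.1),(-.1,0),(0,.1),(.1,.2),(.2,.3)):
    k=m&(w[:,1]>a)&(w[:,1]<b)&(w[:,0]>.64); print(a,b,k.sum(), np.round(np.nanpercentile(w[k,0],[1,5]),3) if k.sum()>5 else '')
plan((.592,-.0515,.30,-115.1),(.592,-.0515,.237,-115.1))
# roller from scene
k=(w[:,2]>.06)&(w[:,0]>.5)&(w[:,0]<.7)&(w[:,1]>.2)&(w[:,1]<.36)
p=w[k];
for a,b in ((.1,.14),(.045,.062)):
    q=p[(p[:,2]>a)&(p[:,2]<b)]; print(a,len(q), rect(q) if len(q)>5 else '', np.round(q.mean(0),3))
k=(w[:,2]>.045)&(w[:,2]<.06)&(w[:,0]>.5)&(w[:,0]<.7)&(w[:,1]>.2)&(w[:,1]<.36); print(rect(w[k]),k.sum())
```

```text
-0.4 -0.3 881 [0.645 0.674]
-0.3 -0.2 1579 [0.651 0.669]
-0.2 -0.1 2610 [0.671 0.683]
-0.1 0 2666 [0.717 0.749]
0 0.1 3435 [0.738 0.746]
0.1 0.2 4121 [0.742 0.744]
0.2 0.3 713 [0.846 0.847]
leg dx 6.1 dy -74.1 dz 150.6 mm turn 29.84 deg rows>= 3
leg dx -0.0 dy 0.0 dz 63.0 mm turn -0.00 deg rows>= 2
0.1 355 (array([584.1, 293. ]), 29.7, 29.5, 87.9) [0.581 0.296 0.119]
0.045 5  [0.577 0.293 0.061]
(array([584.8, 292.3]), 60.0, 59.6, -4.0) 672
```

Run:
```python
from h import *
dd=np.load('w1.npz')
P,im,d=grab('side'); ws=cloud(P,d)
P,im,d=grab('scene'); w=np.vstack([cloud(P,d),ws,dd['w'].reshape(-1,3)])
m=(w[:,2]>.1)&(w[:,2]<.25)&(w[:,0]>.6)&(w[:,0]<.8)
for y in np.arange(-.2,-.02,.01):
    k=m&(abs(w[:,1]-y)<.005); print(round(y,3),k.sum(),np.round(np.nanpercentile(w[k,0],[0.5,3,20]),3) if k.sum() else '')
```

```text
-0.2 2546 [0.671 0.672 0.684]
-0.19 2608 [0.671 0.672 0.685]
-0.18 2373 [0.683 0.685 0.686]
-0.17 2344 [0.684 0.686 0.687]
-0.16 2289 [0.685 0.686 0.688]
-0.15 2265 [0.687 0.689 0.693]
-0.14 765 [0.692 0.698 0.721]
-0.13 1047 [0.755 0.756 0.758]
-0.12 1057 [0.755 0.756 0.757]
-0.11 1066 [0.754 0.755 0.756]
-0.1 1091 [0.753 0.755 0.756]
-0.09 1160 [0.718 0.719 0.755]
-0.08 1237 [0.718 0.719 0.75 ]
-0.07 1249 [0.718 0.719 0.748]
-0.06 1243 [0.717 0.718 0.748]
-0.05 1207 [0.717 0.718 0.751]
-0.04 1162 [0.718 0.751 0.753]
-0.03 1190 [0.75  0.751 0.752]
```

Call:
play_rows(
  targets=[
    [[0.002,-0.025,0.05,10],[0.004,-0.05,0.1,20],[0.006,-0.074,0.151,29.8],[0.006,-0.074,0.151,29.8]],
  ],
  grip=90,
  newtons=30,
)

```text
t: 2.95
eef_pos: [0.5918, -0.051, 0.2945]
ee_rot: [3.134, -0.005, -2.009]
force: [-0.7, -0.7, -0.2]
width: 0.0578
```

Call:
play_rows(
  targets=[
    [[0,0,0.03,0],[0,0,0.063,0],[0,0,0.063,0]],
  ],
)

```text
t: 3.32
eef_pos: [0.5914, -0.0507, 0.2361]
ee_rot: [3.14, -0.002, -2.005]
force: [-0.1, 0.1, 0.5]
width: 0.0566
```

Call:
play_rows(
  targets=[
    [[0,0,0,0],[0,0,0,0],[0,0,0,0],[0,0,0,0],[0,0,0,0]],
  ],
  grip=255,
)

```text
t: 3.95
eef_pos: [0.592, -0.05, 0.2366]
ee_rot: [3.141, -0.0, -2.006]
force: [-6.1, 7.1, 10.6]
width: 0.0127
```

Call:
play_rows(
  targets=[
    [[0,0,0,-10],[0,0,0,-20],[0,0,0,-30],[0,0,0,-40],[0,0,0,-50]],
  ],
)

```text
t: 4.58
eef_pos: [0.5925, -0.05, 0.2367]
ee_rot: [-3.141, -0.0, -1.128]
force: [0.4, 1.3, 1.2]
width: 0.0126
```

Call:
play_rows(
  targets=[
    [[0,0,0,-10],[0,0,0,-20],[0,0,0,-30],[0,0,0,-40],[0,0,0,-50]],
  ],
)

```text
t: 5.2
eef_pos: [0.5929, -0.0495, 0.2367]
ee_rot: [-3.14, -0.001, -0.255]
force: [0.9, 4.1, 0.6]
width: 0.0131
```

Call:
play_rows(
  targets=[
    [[0,0,0,-10],[0,0,0,-20],[0,0,0,-30],[0,0,0,-40],[0,0,0,-50]],
  ],
)

```text
t: 5.82
eef_pos: [0.5928, -0.0488, 0.2367]
ee_rot: [-3.141, -0.002, 0.618]
force: [0.6, 8.7, 1.4]
width: 0.0123
```

Call:
play_rows(
  targets=[
    [[0,0,0,0],[0,0,0,0],[0,0,0,0]],
  ],
)

```text
t: 6.2
eef_pos: [0.5928, -0.0488, 0.2367]
ee_rot: [-3.141, -0.002, 0.612]
force: [0.5, 8.1, 1.0]
width: 0.013
```

Call:
play_rows(
  targets=[
    [[0,0,0,0],[0,0,0,0],[0,0,0,0],[0,0,0,0]],
  ],
  grip=90,
)

```text
t: 6.7
eef_pos: [0.5922, -0.0503, 0.2364]
ee_rot: [-3.142, 0.0, 0.612]
force: [0.7, -0.1, -0.2]
width: 0.0472
```

Call:
play_rows(
  targets=[
    [[0,0,-0.06,0],[0,0,-0.12,0],[0,0,-0.17,0],[0,0,-0.17,0]],
  ],
)

```text
t: 7.2
eef_pos: [0.5931, -0.0503, 0.4116]
ee_rot: [3.137, -0.008, 0.612]
force: [0.1, 0.3, -0.7]
width: 0.0566
```

```bash
cat >> h.py <<'E'
def bars(P,d):
    w=cloud(P,d)
    w=w[np.isfinite(w[:,0])]
    for c in ((.592,-.0515),(.507,-.0573)):
        k=(np.hypot(w[:,0]-c[0],w[:,1]-c[1])<.03)&(w[:,2]>.074)&(w[:,2]<.09)
        print('bar',k.sum(),rect(w[k]) if k.sum()>20 else '')
E
python3 - <<'E'
from h import *
P,im,d=grab('wrist'); bars(P,d)
P,im,d=grab('scene'); bars(P,d)
P,im,d=grab('side','s2.png'); bars(P,d)
s=arm.get_state();print(s['t'],s['eef_pos'],np.degrees(s['ee_rot']),s['q'])
E
```

```text
bar 733 (array([593.6, -49.8]), 44.0, 12.4, 34.6)
bar 553 (array([507. , -58.5]), 42.1, 13.0, 81.2)
bar 96 (array([591.6, -46.4]), 43.9, 16.3, 34.8)
bar 101 (array([505.3, -53.7]), 44.3, 14.1, 79.3)
bar 84 (array([591.6, -52. ]), 45.1, 14.0, 34.6)
bar 110 (array([505.9, -58.7]), 43.1, 16.4, 79.8)
7.35 [ 0.5918434  -0.05024993  0.40576482] [-1.79957329e+02  4.06118324e-02  3.50348856e+01] [ 2.43945431e-01  2.26122256e-01 -1.70977094e-01 -4.77303132e-04
 -1.17462609e+00  1.93850913e+00]
```

Heat dial now at bar angle 34.7° world, which is 30° in the press frame, so click 4. Next I'll look at the strips in the pick orientation.

Run:
```python
from h import *
plan((.43,-.27,.42,0),start=(.592,-.0503,.4058,35))
```

```text
leg dx -258.7 dy 87.0 dz -14.2 mm turn 35.00 deg rows>= 5
```

Call:
play_rows(
  targets=[
    [[-0.052,0.017,-0.003,7],[-0.104,0.035,-0.006,14],[-0.155,0.052,-0.009,21],[-0.207,0.07,-0.012,28],[-0.259,0.087,-0.014,35]],
  ],
  grip=90,
)

```text
t: 7.98
eef_pos: [0.4288, -0.2712, 0.4192]
ee_rot: [-3.141, 0.002, -0.003]
force: [0.9, 0.3, -0.1]
width: 0.0567
```

Call:
play_rows(
  targets=[
    [[0,0,0,0],[0,0,0,0]],
  ],
)

```text
t: 8.22
eef_pos: [0.43, -0.2703, 0.4194]
ee_rot: [-3.141, 0.002, 0.0]
force: [-1.1, 0.6, -0.7]
width: 0.057
```

```bash
cat >> h.py <<'E'
def strips(save=None,thr=.3):
    P,im,d=grab('wrist',save); meas('wrist','strip_1',P,d,.010,.022,thr)
    s=arm.get_state();print(s['t'],s['eef_pos'],np.degrees(s['ee_rot']))
    return P,im,d
E
python3 - <<'E'
from h import *
strips('w3.png')
E
```

```text
wrist strip_1 0.93 px 363 95 n 3067 rect(mm,deg) [ 539.7 -314.4] 119.6 24.9 -0.8 zmed 0.0151 ztop 0.0164
wrist strip_1 0.93 px 227 164 n 2724 rect(mm,deg) [ 471.8 -175.3] 120.0 24.8 4.7 zmed 0.0147 ztop 0.0161
wrist strip_1 0.87 px 432 145 n 2874 rect(mm,deg) [ 491.4 -387.3] 120.2 25.2 -0.9 zmed 0.0151 ztop 0.0164
wrist strip_1 0.7 px 299 152 n 2685 rect(mm,deg) [ 483.6 -249.8] 119.6 24.1 -8.4 zmed 0.0149 ztop 0.0162
8.325 [ 0.43070027 -0.26960136  0.41971642] [-1.79978165e+02  7.49616551e-02  1.24909846e-01]
```

View pics/w3.png

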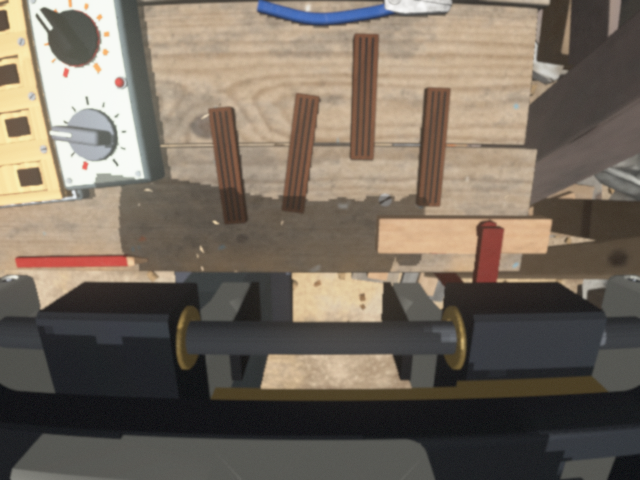

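Run:
```python
from h import *
plan((.4718,-.175,.24,4.6),(.4718,-.175,.183,4.6),(.4718,-.175,.40,4.6),(.53,.145,.45,-85.4))
```

```text
leg dx 41.3 dy -94.5 dz 179.7 mm turn -4.48 deg rows>= 4
leg dx 0.0 dy 0.0 dz 57.0 mm turn -0.00 deg rows>= 1
leg dx 0.0 dy 0.0 dz -217.0 mm turn -0.00 deg rows>= 4
leg dx 83.7 dy -314.3 dz -50.0 mm turn 90.00 deg rows>= 9
```

Call:
play_rows(
  targets=[
    [[0.01,-0.024,0.045,-1.1],[0.02,-0.047,0.09,-2.2],[0.031,-0.071,0.135,-3.4],[0.0413,-0.0945,0.18,-4.5],[0.0413,-0.0945,0.18,-4.5]],
  ],
)

```text
t: 8.95
eef_pos: [0.4711, -0.1734, 0.2371]
ee_rot: [-3.141, 0.007, 0.083]
force: [-0.5, 0.0, -0.6]
width: 0.0565
```

Call:
play_rows(
  targets=[
    [[0,0,0.03,0],[0,0,0.057,0],[0,0,0.057,0]],
  ],
)

```text
t: 9.32
eef_pos: [0.4713, -0.1754, 0.1829]
ee_rot: [-3.142, 0.003, 0.08]
force: [-0.7, -0.2, 0.7]
width: 0.0567
```

Call:
play_rows(
  targets=[
    [[0,0,0,0],[0,0,0,0],[0,0,0,0],[0,0,0,0]],
  ],
  grip=255,
  newtons=25,
)

```text
t: 9.82
eef_pos: [0.4716, -0.1756, 0.1841]
ee_rot: [3.142, -0.001, 0.079]
force: [-0.5, 0.6, 4.6]
width: 0.0236
```

Call:
play_rows(
  targets=[
    [[0,0,-0.03,0],[0,0,-0.09,0],[0,0,-0.15,0],[0,0,-0.217,0]],
  ],
)

```text
t: 10.32
eef_pos: [0.4708, -0.1756, 0.398]
ee_rot: [-3.141, 0.0, 0.079]
force: [2.1, 0.5, -0.9]
width: 0.0235
```

Call:
play_rows(
  targets=[
    [[0.008,-0.031,-0.005,9],[0.016,-0.062,-0.01,18],[0.025,-0.094,-0.015,27],[0.034,-0.126,-0.02,36],[0.042,-0.157,-0.025,45]],
  ],
)

```text
t: 10.95
eef_pos: [0.5007, -0.0147, 0.4212]
ee_rot: [-3.142, 0.0, -0.711]
force: [0.8, 0.9, -0.5]
width: 0.0234
```

Call:
play_rows(
  targets=[
    [[-0.016,-0.028,-0.005,9],[-0.033,-0.056,-0.01,18],[-0.05,-0.084,-0.015,27],[-0.066,-0.112,-0.02,36],[-0.0815,-0.1407,-0.025,45]],
  ],
)

```text
t: 11.58
eef_pos: [0.5299, 0.1451, 0.4462]
ee_rot: [3.141, 0.0, -1.496]
force: [-0.1, 0.6, -0.6]
width: 0.0238
```

Call:
play_rows(
  targets=[
    [[0,0,0,0],[0,0,0,0],[0,0,0,0]],
  ],
)

```text
t: 11.95
eef_pos: [0.5298, 0.1434, 0.4459]
ee_rot: [3.141, -0.0, -1.491]
force: [-0.4, -1.0, -0.8]
width: 0.0234
```

Run:
```python
from h import *
P,im,d=strips('w4.png')
np.savez('w4.npz',im=im,d=d,w=cloud(P,d).reshape(480,640,3))
```

```text
12.05 [0.52993984 0.14345859 0.44605136] [ 1.79998048e+02  3.00050617e-03 -8.54606214e+01]
```

View pics/w4.png

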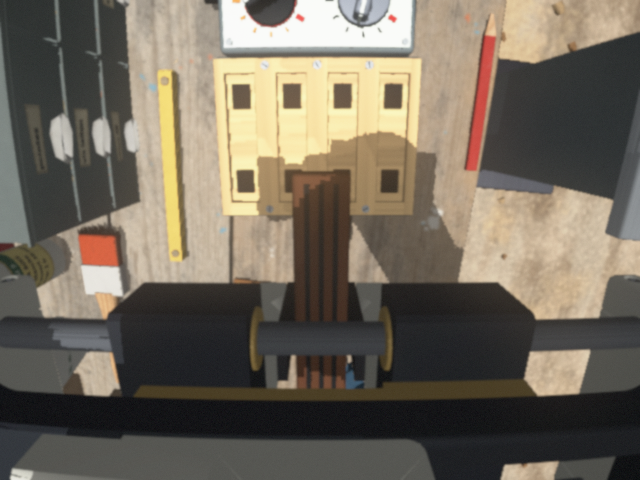

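Run:
```python
from h import *
from scipy.optimize import least_squares
f=np.load('w4.npz'); w=f['w']; im=f['im']; z=w[...,2]
g=im.max(2)
k=(g<60)&(z>.036)&(z<.050)
n,l,st,c=cv2.connectedComponentsWithStats(k.astype(np.uint8),connectivity=4)
pts=[]
for i in range(1,n):
    if st[i,4]<150: continue
    p=w[l==i]; r=rect(p); print(np.round(c[i]),st[i,4],r,p[:,2].mean()); pts.append((r[0],r[1],r[2]))
pts=[p for p in pts if 20<p[1]<28 and 15<p[2]<22]
X=np.array([p[0] for p in pts])
mod=np.array([(x,y) for x in(-75,-25,25,75) for y in(-42,42)],float)
def F(t,res=True):
    a=np.radians(t[2]);M=np.array([[np.cos(a),-np.sin(a)],[np.sin(a),np.cos(a)]])
    m=mod@M.T+t[:2]; i=np.argmin(((X[:,None]-m)**2).sum(2),1)
    return (X-m[i]).ravel()
r=least_squares(F,[540,72.5,4.65]); print('press',r.x,np.round(r.fun,1))
# board outline
b=(z>.044)&(z<.051)&(im[...,0]>im[...,2]*1.2+5)&(w[...,1]<.16)&(w[...,1]>-.02)
b=cv2.morphologyEx(b.astype(np.uint8),cv2.MORPH_OPEN,np.ones((3,3)))>0
print('board',rect(w[b]))
# strip in hand
s=(z>.2)&(z<.30); s[:, :270]=0; s[:,380:]=0; s[270:]=0
p=w[s]; print('strip',len(p),rect(p),np.percentile(p[:,1],[0,1,99]),p[:,2].mean(), p[p[:,1]<p[:,1].min()+.002].mean(0))
```

```text
Traceback (most recent call last):
ValueError: operands could not be broadcast together with shapes (0,1) (8,2)
```

```bash
cat > fitp.py <<'E'
from h import *
from scipy.optimize import least_squares
f=np.load('w4.npz'); w=f['w']; im=f['im']; z=w[...,2]
for u,v in ((242,97),(394,97),(268,100),(320,200),(320,250)): print(u,v,im[v,u],np.round(w[v,u],4))
g=im.max(2)
k=(g<95)&(z>.034)&(z<.052)&(w[...,1]>0)
n,l,st,c=cv2.connectedComponentsWithStats(k.astype(np.uint8),connectivity=4)
X=[]
for i in range(1,n):
    if st[i,4]<100: continue
    p=w[l==i]; r=rect(p); print(np.round(c[i]),st[i,4],r,p[:,2].mean())
    if 20<r[1]<28 and 15<r[2]<22: X.append(r[0])
X=np.array(X)
mod=np.array([(x,y) for x in(-75,-25,25,75) for y in(-42,42)],float)
def F(t):
    a=np.radians(t[2]);M=np.array([[np.cos(a),-np.sin(a)],[np.sin(a),np.cos(a)]])
    m=mod@M.T+t[:2]; i=np.argmin(((X[:,None]-m)**2).sum(2),1)
    return (X-m[i]).ravel()
if len(X):
    r=least_squares(F,[540,72.5,4.65]); print('press',r.x,np.round(r.fun,1))
b=(z>.044)&(z<.051)&(im[...,0]>im[...,2]*1.2+5)&(w[...,1]<.16)&(w[...,1]>-.02)
b=cv2.morphologyEx(b.astype(np.uint8),cv2.MORPH_OPEN,np.ones((3,3)))>0
print('board',b.sum(),rect(w[b]) if b.sum()>9 else '')
s=(z>.2)&(z<.32); s[:, :270]=0; s[:,380:]=0; s[270:]=0
p=w[s]
if len(p): print('strip',len(p),rect(p),p[:,2].mean(), p[p[:,1]<p[:,1].min()+.002].mean(0))
E
python3 fitp.py
```

```text
242 97 [106  90  73] [0.6164 0.0376 0.0432]
394 97 [95 80 66] [0.4677 0.0259 0.0444]
268 100 [250 232 173] [0.59   0.039  0.0475]
320 200 [66 54 43] [0.5344 0.0937 0.2766]
320 250 [48 43 37] [0.5327 0.115  0.2766]
[115. 132.] 1319 (array([747.4,  83. ]), 148.7, 7.9, -85.3) 0.04370545858465688
[389. 181.] 362 (array([462. , 108.3]), 22.9, 17.0, -84.1) 0.042703902823209856
[289. 181.] 114 (array([565.6, 116.7]), 21.2, 7.0, 87.7) 0.042872677980847713
[ 36. 263.] 441 (array([857.1, 230.2]), 52.0, 20.5, -60.5) 0.04391379441587381
[ 74. 356.] 107 (array([820.8, 351.5]), 26.1, 4.1, -88.0) 0.044276602784755294
press [540.13422621  72.46645894   4.61191847] [ 0. -0.]
board 14790 (array([539.8,  72.8]), 201.2, 154.0, 4.6)
strip 5636 (array([533.4, 103.4]), 41.6, 24.1, -85.5) 0.27650791322045726 [0.533176   0.08308459 0.27369122]
```

Run:
```python
from h import *
plan((.6148,.079,.26,-85.4),(.6148,.079,.2275,-85.4))
```

```text
leg dx 71.0 dy -79.5 dz 186.1 mm turn -0.06 deg rows>= 4
leg dx 0.0 dy -0.0 dz 32.5 mm turn -0.00 deg rows>= 1
```

Call:
play_rows(
  targets=[
    [[0.018,-0.02,0.046,0],[0.036,-0.04,0.093,0],[0.054,-0.06,0.14,0],[0.071,-0.0795,0.186,0],[0.071,-0.0795,0.186,0]],
  ],
)

```text
t: 12.68
eef_pos: [0.6145, 0.0777, 0.2554]
ee_rot: [3.134, -0.002, -1.494]
force: [-0.7, -0.7, 0.3]
width: 0.0234
```

Call:
play_rows(
  targets=[
    [[0,0,0.006,0],[0,0,0.012,0],[0,0,0.016,0],[0,0,0.016,0]],
  ],
)

```text
t: 13.18
eef_pos: [0.6148, 0.0801, 0.2444]
ee_rot: [-3.141, 0.0, -1.491]
force: [0.4, 0.4, -1.1]
width: 0.0236
```

Run:
```python
from h import *
s=arm.get_state();print(s['eef_pos'],np.degrees(s['ee_rot']),s['force'])
plan((.6148,.079,.2275,-85.4))
```

```text
[0.61478631 0.08005955 0.24442144] [-1.79967511e+02  1.32980804e-02 -8.54120404e+01] [ 0.40291677  0.42631666 -1.08663119]
leg dx 1.1 dy 0.1 dz 16.9 mm turn -0.01 deg rows>= 1
```

Call:
play_rows(
  targets=[
    [[0.001,0,0.004,0],[0.001,0,0.008,0],[0.001,0,0.012,0],[0.001,0,0.016,0],[0.001,0,0.016,0]],
  ],
)

```text
t: 13.8
eef_pos: [0.6149, 0.0787, 0.2274]
ee_rot: [3.141, -0.0, -1.491]
force: [-0.1, -0.1, -0.6]
width: 0.0236
```

Call:
play_rows(
  targets=[
    [[0,0,0,0],[0,0,0,0],[0,0,0,0]],
  ],
  grip=168,
)

```text
t: 14.18
eef_pos: [0.6151, 0.0788, 0.2282]
ee_rot: [-3.141, 0.0, -1.491]
force: [-0.2, -0.2, -0.0]
width: 0.0295
```

Call:
play_rows(
  targets=[
    [[0,0,-0.006,0],[0,0,-0.02,0],[0,0,-0.08,0],[0,0,-0.14,0],[0,0,-0.19,0]],
  ],
)

```text
t: 14.8
eef_pos: [0.6148, 0.0785, 0.4221]
ee_rot: [-3.139, 0.001, -1.491]
force: [1.0, 0.9, -0.6]
width: 0.0298
```

Run:
```python
from h import *
s=arm.get_state();print(s['eef_pos'],np.degrees(s['ee_rot']),s['force'])
P,im,d=grab('scene','s5.png'); meas('scene','strip_1',P,d,.01,.08)
P,im,d=grab('side','d5.png');meas('side','strip_1',P,d,.01,.08)
yw=lambda p,a:None
plan((.50,-.16,.40,-46),(.4837,-.2498,.24,-8.2))
```

```text
[0.61481604 0.0785415  0.42211112] [-1.79829322e+02  3.38594805e-02 -8.54321161e+01] [ 0.98369941  0.9245006  -0.57042663]
scene strip_1 0.92 px 387 179 n 246 rect(mm,deg) [ 489.7 -382.3] 118.0 27.3 -1.3 zmed 0.0131 ztop 0.0163
scene strip_1 0.83 px 259 272 n 605 rect(mm,deg) [615.9  80.9] 122.1 30.9 -84.8 zmed 0.0547 ztop 0.0575
scene strip_1 0.76 px 362 190 n 284 rect(mm,deg) [ 537.2 -309.2] 119.3 28.8 -0.0 zmed 0.013 ztop 0.0162
scene strip_1 0.62 px 372 212 n 325 rect(mm,deg) [ 482.4 -244.6] 119.3 29.5 -7.1 zmed 0.013 ztop 0.016
side strip_1 0.76 px 276 214 n 511 rect(mm,deg) [648.8  78.7] 119.1 99.4 -84.5 zmed 0.0554 ztop 0.0586
side strip_1 0.69 px 474 301 n 514 rect(mm,deg) [ 490.2 -387.6] 120.6 23.9 -0.9 zmed 0.0148 ztop 0.0171
side strip_1 0.66 px 439 280 n 431 rect(mm,deg) [ 538.6 -315.2] 123.0 23.4 -0.5 zmed 0.0148 ztop 0.0171
side strip_1 0.57 px 403 292 n 496 rect(mm,deg) [ 482.9 -250.4] 121.9 24.8 -8.7 zmed 0.0147 ztop 0.0169
leg dx 228.8 dy 133.4 dz 20.4 mm turn -39.45 deg rows>= 5
leg dx 53.3 dy 74.1 dz 160.0 mm turn -37.80 deg rows>= 4
```

Call:
play_rows(
  targets=[
    [[0.046,0.027,0.004,-8],[0.092,0.053,0.008,-16],[0.137,0.08,0.012,-24],[0.183,0.107,0.016,-32],[0.229,0.1335,0.02,-39.4]],
  ],
  grip=90,
)

```text
t: 15.62
eef_pos: [0.4988, -0.1614, 0.3971]
ee_rot: [3.141, 0.001, -0.799]
force: [0.7, -0.1, 0.7]
width: 0.0564
```

Call:
play_rows(
  targets=[
    [[0.013,0.018,0.04,-9.5],[0.026,0.036,0.08,-19],[0.04,0.055,0.12,-28.5],[0.0533,0.0741,0.16,-37.8],[0.0533,0.0741,0.16,-37.8]],
  ],
)

```text
t: 16.25
eef_pos: [0.4816, -0.2507, 0.2342]
ee_rot: [-3.141, 0.008, -0.146]
force: [-0.1, 0.4, 0.2]
width: 0.0566
```

Run:
```python
from h import *
s=arm.get_state();print(s['eef_pos'],np.degrees(s['ee_rot']),s['force'])
plan((.4837,-.2498,.184,-8.2))
```

```text
[ 0.4815657  -0.25069489  0.23419314] [-179.98361455    0.47554372   -8.34833876] [-0.05502947  0.39776858  0.22970443]
leg dx 2.0 dy -1.2 dz 50.2 mm turn -0.15 deg rows>= 1
```

Call:
play_rows(
  targets=[
    [[0,0,0.025,0],[0,0,0.045,0],[0,0,0.045,0],[0,0,0.045,0]],
  ],
)

```text
t: 16.75
eef_pos: [0.4844, -0.2497, 0.1942]
ee_rot: [3.141, -0.001, -0.144]
force: [1.1, 0.2, 0.3]
width: 0.0569
```

Run:
```python
from h import *
plan((.4837,-.2498,.184,-8.2))
```

```text
leg dx -0.7 dy 0.2 dz 10.2 mm turn -0.07 deg rows>= 1
```

Call:
play_rows(
  targets=[
    [[-0.0005,0,0.01,0],[-0.0005,0,0.01,0]],
  ],
)

```text
t: 17.0
eef_pos: [0.483, -0.2497, 0.1827]
ee_rot: [-3.141, 0.001, -0.144]
force: [-0.9, 0.0, 0.7]
width: 0.0566
```

Call:
play_rows(
  targets=[
    [[0,0,0,0],[0,0,0,0],[0,0,0,0],[0,0,0,0]],
  ],
  grip=255,
)

```text
t: 17.5
eef_pos: [0.4834, -0.2499, 0.1831]
ee_rot: [-3.142, -0.0, -0.144]
force: [0.8, -0.3, 1.0]
width: 0.0236
```

Call:
play_rows(
  targets=[
    [[0,0,-0.03,0],[0,0,-0.08,0],[0,0,-0.13,0],[0,0,-0.13,0]],
  ],
)

```text
t: 18.0
eef_pos: [0.4845, -0.2502, 0.3173]
ee_rot: [3.141, -0.008, -0.143]
force: [0.8, -0.2, -1.6]
width: 0.0238
```

Run:
```python
from h import *
plan((.524,-.088,.32,-46.8),(.5649,.0751,.265,-85.4))
```

```text
leg dx 15.9 dy -166.1 dz -2.7 mm turn 38.59 deg rows>= 4
leg dx -90.9 dy -141.5 dz 55.0 mm turn 38.60 deg rows>= 4
```

Call:
play_rows(
  targets=[
    [[0.004,-0.04,0,9.6],[0.008,-0.08,0,19.3],[0.012,-0.122,0,29],[0.016,-0.166,0,38.6]],
  ],
)

```text
t: 18.5
eef_pos: [0.5227, -0.0867, 0.3121]
ee_rot: [3.141, 0.001, -0.824]
force: [0.3, -0.1, -0.3]
width: 0.0239
```

Call:
play_rows(
  targets=[
    [[-0.023,-0.035,0.01,9.6],[-0.045,-0.07,0.025,19.3],[-0.068,-0.106,0.04,29],[-0.091,-0.1415,0.055,38.6],[-0.091,-0.1415,0.055,38.6]],
  ],
)

```text
t: 19.12
eef_pos: [0.5638, 0.0775, 0.2556]
ee_rot: [3.139, -0.001, -1.491]
force: [0.0, -0.7, -1.3]
width: 0.0242
```

Call:
play_rows(
  targets=[
    [[0,0,0.01,0],[0,0,0.01,0],[0,0,0.01,0]],
  ],
)

```text
t: 19.5
eef_pos: [0.5639, 0.0745, 0.2481]
ee_rot: [-3.142, -0.0, -1.492]
force: [-0.3, -0.1, 0.1]
width: 0.0236
```

Run:
```python
from h import *
plan((.5649,.0751,.227,-85.4))
```

```text
leg dx -0.5 dy -1.1 dz 21.1 mm turn -0.08 deg rows>= 1
```

Call:
play_rows(
  targets=[
    [[-0.0005,-0.001,0.005,0],[-0.0005,-0.001,0.01,0],[-0.0005,-0.001,0.015,0],[-0.0005,-0.001,0.021,0],[-0.0005,-0.001,0.021,0]],
  ],
)

```text
t: 20.12
eef_pos: [0.5647, 0.0758, 0.2263]
ee_rot: [3.14, -0.0, -1.491]
force: [-1.5, 0.6, -0.7]
width: 0.0236
```

Call:
play_rows(
  targets=[
    [[0,0,0,0],[0,0,0,0],[0,0,0,0]],
  ],
  grip=170,
)

```text
t: 20.5
eef_pos: [0.565, 0.0759, 0.2272]
ee_rot: [-3.141, 0.0, -1.491]
force: [0.0, -0.7, -1.0]
width: 0.0289
```

Call:
play_rows(
  targets=[
    [[0,0,-0.006,0],[0,0,-0.02,0],[0,0,-0.08,0],[0,0,-0.14,0],[0,0,-0.14,0]],
  ],
)

```text
t: 21.12
eef_pos: [0.5661, 0.0762, 0.3739]
ee_rot: [-3.131, 0.003, -1.491]
force: [-1.0, -0.5, -0.2]
width: 0.029
```

Run:
```python
from h import *
P,im,d=grab('side');meas('side','strip_1',P,d,.01,.08)
plan((.54,-.20,.40,-44),(.5397,-.3144,.24,-0.8))
```

```text
side strip_1 0.82 px 474 301 n 494 rect(mm,deg) [ 489.8 -387.7] 122.2 23.7 -0.9 zmed 0.0147 ztop 0.017
side strip_1 0.66 px 269 227 n 556 rect(mm,deg) [564.   73.1] 121.5 31.3 -84.5 zmed 0.0552 ztop 0.0585
side strip_1 0.66 px 276 214 n 566 rect(mm,deg) [647.1  91.2] 145.4 104.9 -84.0 zmed 0.0549 ztop 0.0585
side strip_1 0.58 px 439 281 n 448 rect(mm,deg) [ 539.1 -314.8] 123.4 24.2 -0.9 zmed 0.0146 ztop 0.017
leg dx 273.0 dy 46.4 dz -31.3 mm turn -41.46 deg rows>= 5
leg dx 79.3 dy 82.5 dz 160.0 mm turn -43.20 deg rows>= 5
```

Call:
play_rows(
  targets=[
    [[0.055,0.009,-0.006,-8.3],[0.11,0.018,-0.012,-16.6],[0.164,0.028,-0.018,-25],[0.219,0.037,-0.024,-33.2],[0.273,0.0464,-0.031,-41.5]],
  ],
  grip=90,
)

```text
t: 21.85
eef_pos: [0.5396, -0.2016, 0.397]
ee_rot: [3.14, 0.002, -0.762]
force: [2.0, -0.3, -0.0]
width: 0.0566
```

Call:
play_rows(
  targets=[
    [[0.016,0.016,0.032,-8.6],[0.032,0.033,0.064,-17.3],[0.048,0.05,0.096,-26],[0.064,0.066,0.128,-34.6],[0.0793,0.0825,0.155,-43.2]],
  ],
)

```text
t: 22.48
eef_pos: [0.5393, -0.3149, 0.2404]
ee_rot: [-3.141, 0.003, -0.008]
force: [-0.3, 0.2, -0.6]
width: 0.0567
```

Call:
play_rows(
  targets=[
    [[0,0,0.03,0],[0,0,0.04,0],[0,0,0.04,0],[0,0,0.04,0]],
  ],
)

```text
t: 22.98
eef_pos: [0.5407, -0.3142, 0.2041]
ee_rot: [3.141, -0.001, -0.012]
force: [0.6, 0.2, 0.3]
width: 0.0568
```

Run:
```python
from h import *
plan((.5397,-.3144,.184,-.8))
```

```text
leg dx -1.0 dy 0.2 dz 20.1 mm turn 0.09 deg rows>= 1
```

Call:
play_rows(
  targets=[
    [[-0.0005,0,0.01,0],[-0.0005,0,0.0205,0],[-0.0005,0,0.0205,0]],
  ],
)

```text
t: 23.35
eef_pos: [0.5392, -0.3142, 0.1814]
ee_rot: [-3.141, 0.002, -0.013]
force: [0.3, 0.4, -0.1]
width: 0.057
```

Call:
play_rows(
  targets=[
    [[0,0,0,0],[0,0,0,0],[0,0,0,0],[0,0,0,0]],
  ],
  grip=255,
)

```text
t: 23.85
eef_pos: [0.5397, -0.3144, 0.1827]
ee_rot: [3.142, -0.0, -0.013]
force: [-0.3, 0.2, 0.1]
width: 0.0236
```

Call:
play_rows(
  targets=[
    [[0,0,-0.03,0],[0,0,-0.08,0],[0,0,-0.13,0],[0,0,-0.13,0]],
  ],
)

```text
t: 24.35
eef_pos: [0.5409, -0.3148, 0.3174]
ee_rot: [3.139, -0.008, -0.012]
force: [-0.4, 0.1, -1.4]
width: 0.0234
```

Run:
```python
from h import *
plan((.527,-.122,.32,-43),(.5151,.0711,.265,-85.4))
```

```text
leg dx -16.2 dy -192.6 dz -2.6 mm turn 42.29 deg rows>= 5
leg dx -140.4 dy -133.1 dz 55.0 mm turn 42.40 deg rows>= 5
```

Call:
play_rows(
  targets=[
    [[-0.003,-0.038,0,8.5],[-0.006,-0.077,0,17],[-0.01,-0.115,0,25.4],[-0.013,-0.154,0,33.9],[-0.0162,-0.1926,0,42.3]],
  ],
)

```text
t: 24.98
eef_pos: [0.5254, -0.1204, 0.3117]
ee_rot: [3.141, 0.001, -0.756]
force: [0.0, 0.5, -1.2]
width: 0.0234
```

Call:
play_rows(
  targets=[
    [[-0.028,-0.027,0.01,8.5],[-0.056,-0.053,0.02,17],[-0.084,-0.08,0.03,25.4],[-0.112,-0.106,0.04,33.9],[-0.1404,-0.1331,0.052,42.4]],
  ],
)

```text
t: 25.6
eef_pos: [0.5137, 0.0726, 0.2596]
ee_rot: [3.141, -0.0, -1.496]
force: [0.9, -0.6, -0.6]
width: 0.0236
```

Call:
play_rows(
  targets=[
    [[0,0,0.01,0],[0,0,0.015,0],[0,0,0.015,0],[0,0,0.015,0]],
  ],
)

```text
t: 26.1
eef_pos: [0.5144, 0.0709, 0.2457]
ee_rot: [-3.141, 0.0, -1.492]
force: [-0.5, -0.1, -0.7]
width: 0.0237
```

Run:
```python
from h import *
plan((.5151,.0711,.2267,-85.4))
```

```text
leg dx -0.2 dy -0.7 dz 19.0 mm turn -0.09 deg rows>= 1
```

Call:
play_rows(
  targets=[
    [[0,-0.0007,0.005,0],[0,-0.0007,0.01,0],[0,-0.0007,0.014,0],[0,-0.0007,0.019,0],[0,-0.0007,0.019,0]],
  ],
)

```text
t: 26.72
eef_pos: [0.5147, 0.0715, 0.226]
ee_rot: [3.141, -0.0, -1.491]
force: [-0.2, -0.5, -0.8]
width: 0.0237
```

Call:
play_rows(
  targets=[
    [[0,0,0,0],[0,0,0,0],[0,0,0,0]],
  ],
  grip=170,
)

```text
t: 27.1
eef_pos: [0.515, 0.0717, 0.2267]
ee_rot: [-3.141, 0.0, -1.491]
force: [-0.0, -0.1, 0.5]
width: 0.0291
```

Call:
play_rows(
  targets=[
    [[0,0,-0.006,0],[0,0,-0.02,0],[0,0,-0.08,0],[0,0,-0.14,0],[0,0,-0.14,0]],
  ],
)

```text
t: 27.72
eef_pos: [0.5161, 0.0719, 0.373]
ee_rot: [-3.131, 0.003, -1.49]
force: [-0.2, -0.8, -0.6]
width: 0.0293
```

Run:
```python
from h import *
P,im,d=grab('side');meas('side','strip_1',P,d,.01,.08)
plan((.50,-.20,.40,-44),(.4914,-.3873,.24,-0.9))
```

```text
side strip_1 0.84 px 474 301 n 488 rect(mm,deg) [ 491.2 -387.5] 121.6 23.8 -0.8 zmed 0.0147 ztop 0.0169
side strip_1 0.79 px 276 215 n 533 rect(mm,deg) [647.7  81.8] 127.5 95.7 -85.6 zmed 0.0551 ztop 0.0585
side strip_1 0.62 px 269 226 n 576 rect(mm,deg) [570.9  76.8] 127.4 46.3 -85.0 zmed 0.0553 ztop 0.0585
side strip_1 0.57 px 262 239 n 585 rect(mm,deg) [515.2  69.6] 120.6 30.4 -87.0 zmed 0.0555 ztop 0.0585
side strip_1 0.57 px 316 248 n 339 rect(mm,deg) [517.2 -59.4] 74.5 45.8 -2.9 zmed 0.06 ztop 0.0789
leg dx 269.5 dy 36.1 dz -31.9 mm turn -41.46 deg rows>= 5
leg dx 123.9 dy 140.7 dz 160.0 mm turn -43.10 deg rows>= 5
```

Call:
play_rows(
  targets=[
    [[0.054,0.007,-0.006,-8.3],[0.108,0.014,-0.012,-16.6],[0.162,0.022,-0.018,-25],[0.216,0.029,-0.024,-33.2],[0.2695,0.0361,-0.031,-41.5]],
  ],
  grip=90,
)

```text
t: 28.45
eef_pos: [0.4996, -0.2016, 0.3966]
ee_rot: [3.14, 0.002, -0.762]
force: [1.8, 0.5, -0.3]
width: 0.0568
```

Call:
play_rows(
  targets=[
    [[0.025,0.028,0.032,-8.6],[0.05,0.056,0.064,-17.3],[0.074,0.084,0.096,-26],[0.099,0.113,0.128,-34.6],[0.1239,0.1407,0.155,-43.1]],
  ],
)

```text
t: 29.08
eef_pos: [0.4909, -0.3882, 0.2399]
ee_rot: [-3.14, 0.003, -0.01]
force: [1.4, 0.7, 0.1]
width: 0.0564
```

Call:
play_rows(
  targets=[
    [[0,0,0.03,0],[0,0,0.04,0],[0,0,0.04,0],[0,0,0.04,0]],
  ],
)

```text
t: 29.58
eef_pos: [0.4925, -0.3869, 0.2037]
ee_rot: [3.141, -0.001, -0.014]
force: [-0.0, -0.0, -0.0]
width: 0.0569
```

Run:
```python
from h import *
plan((.4914,-.3873,.184,-.9))
```

```text
leg dx -1.1 dy 0.4 dz 19.7 mm turn 0.11 deg rows>= 1
```

Call:
play_rows(
  targets=[
    [[-0.0007,0,0.01,0],[-0.0007,0,0.0195,0],[-0.0007,0,0.0195,0]],
  ],
)

```text
t: 29.95
eef_pos: [0.4908, -0.3869, 0.182]
ee_rot: [-3.141, 0.002, -0.015]
force: [-0.6, 0.0, -0.2]
width: 0.0568
```

Call:
play_rows(
  targets=[
    [[0,0,0,0],[0,0,0,0],[0,0,0,0],[0,0,0,0]],
  ],
  grip=255,
)

```text
t: 30.45
eef_pos: [0.4912, -0.3872, 0.1832]
ee_rot: [3.141, -0.0, -0.015]
force: [0.1, 0.0, 0.4]
width: 0.0236
```

Call:
play_rows(
  targets=[
    [[0,0,-0.03,0],[0,0,-0.08,0],[0,0,-0.13,0],[0,0,-0.13,0]],
  ],
)

```text
t: 30.95
eef_pos: [0.4923, -0.3878, 0.3179]
ee_rot: [3.138, -0.008, -0.014]
force: [0.2, 0.8, -0.8]
width: 0.0236
```

Run:
```python
from h import *
plan((.478,-.16,.32,-43),(.4652,.0671,.265,-85.4))
```

```text
leg dx -17.5 dy -227.6 dz -2.1 mm turn 42.19 deg rows>= 5
leg dx -164.2 dy -157.4 dz 55.0 mm turn 42.40 deg rows>= 5
```

Call:
play_rows(
  targets=[
    [[-0.003,-0.045,0,8.5],[-0.007,-0.09,0,17],[-0.01,-0.136,0,25.4],[-0.014,-0.182,0,33.9],[-0.0175,-0.2276,0,42.3]],
  ],
)

```text
t: 31.58
eef_pos: [0.4764, -0.158, 0.3123]
ee_rot: [3.141, 0.001, -0.758]
force: [0.8, 0.7, -0.1]
width: 0.0237
```

Call:
play_rows(
  targets=[
    [[-0.033,-0.031,0.01,8.5],[-0.066,-0.063,0.02,17],[-0.098,-0.094,0.03,25.4],[-0.131,-0.126,0.04,33.9],[-0.1642,-0.1574,0.052,42.4]],
  ],
)

```text
t: 32.2
eef_pos: [0.4644, 0.0691, 0.2603]
ee_rot: [3.141, 0.0, -1.498]
force: [0.2, 0.1, -0.5]
width: 0.0238
```

Call:
play_rows(
  targets=[
    [[0,0,0.01,0],[0,0,0.015,0],[0,0,0.015,0],[0,0,0.015,0]],
  ],
)

```text
t: 32.7
eef_pos: [0.4651, 0.067, 0.2462]
ee_rot: [-3.141, 0.0, -1.494]
force: [-0.1, 0.1, 0.2]
width: 0.0236
```

Run:
```python
from h import *
plan((.4652,.0671,.2272,-85.4))
```

```text
leg dx -0.1 dy -0.1 dz 19.0 mm turn -0.20 deg rows>= 1
```

Call:
play_rows(
  targets=[
    [[0,0,0.005,0],[0,0,0.01,0],[0,0,0.014,0],[0,0,0.019,0],[0,0,0.019,0]],
  ],
)

```text
t: 33.33
eef_pos: [0.4647, 0.0677, 0.2265]
ee_rot: [3.141, -0.0, -1.493]
force: [-0.0, 0.7, -1.4]
width: 0.0236
```

Call:
play_rows(
  targets=[
    [[0,0,0,0],[0,0,0,0],[0,0,0,0]],
  ],
  grip=170,
)

```text
t: 33.7
eef_pos: [0.465, 0.0678, 0.2272]
ee_rot: [-3.141, 0.0, -1.493]
force: [-0.0, 0.0, 0.8]
width: 0.0292
```

Call:
play_rows(
  targets=[
    [[0,0,-0.006,0],[0,0,-0.02,0],[0,0,-0.08,0],[0,0,-0.14,0],[0,0,-0.2,0]],
  ],
)

```text
t: 34.33
eef_pos: [0.4643, 0.0673, 0.4303]
ee_rot: [-3.14, 0.001, -1.493]
force: [1.6, 0.2, -1.1]
width: 0.029
```

Call:
play_rows(
  targets=[
    [[-0.025,-0.02,-0.01,0],[-0.05,-0.04,-0.02,0],[-0.075,-0.065,-0.02,0],[-0.075,-0.065,-0.02,0],[-0.075,-0.065,-0.02,0]],
  ],
  grip=90,
)

```text
t: 34.95
eef_pos: [0.5235, 0.1473, 0.4474]
ee_rot: [3.141, -0.0, -1.493]
force: [-0.2, -0.4, -0.2]
width: 0.0567
```

```bash
cat >> h.py <<'E'
PR=np.array([540.,72.7]); PY=4.6
def topmap(P,im,d):
    "strip tops in press frame: per groove, dark points 49..60 mm high"
    w=cloud(P,d); w=w[np.isfinite(w[:,0])]*1000
    a=np.radians(PY); v=w[:,:2]-PR; x=v[:,0]*np.cos(a)+v[:,1]*np.sin(a); y=-v[:,0]*np.sin(a)+v[:,1]*np.cos(a)
    for g in (75,25,-25,-75):
        k=(abs(x-g)<20)&(abs(y)<70)&(w[:,2]>51)&(w[:,2]<64)
        if k.sum()<50: print(g,'few',k.sum()); continue
        r=rect(np.c_[x,y][k]/1000); out=[round(np.median(w[k&(abs(y-yy)<5),2]),1) if (k&(abs(y-yy)<5)).sum()>5 else None for yy in (-55,-25,0,25,55)]
        print(g,k.sum(),r,'z@y-55..55',out)
    b=(abs(x-50)<6)&(abs(y)<60); print('land z',np.median(w[b,2]))
E
python3 - <<'E'
from h import *
P,im,d=grab('wrist','w6.png'); topmap(P,im,d)
s=arm.get_state();print(s['t'],s['eef_pos'])
plan((.584,.35,.43,-90))
E
```

```text
75 3174 (array([77.2, -1. ]), 119.5, 25.4, -89.9) z@y-55..55 [np.float64(57.0), np.float64(57.1), np.float64(57.0), np.float64(57.1), np.float64(56.9)]
25 3098 (array([25.5, -0.4]), 118.8, 24.5, 89.6) z@y-55..55 [np.float64(57.1), np.float64(57.0), np.float64(57.1), np.float64(56.9), np.float64(56.9)]
-25 3107 (array([-25.2,   0.4]), 119.8, 23.7, 90.0) z@y-55..55 [np.float64(57.0), np.float64(56.9), np.float64(56.9), np.float64(56.8), np.float64(56.7)]
-75 3167 (array([-74.8,   0. ]), 120.2, 25.2, 89.8) z@y-55..55 [np.float64(56.8), np.float64(56.9), np.float64(56.9), np.float64(56.7), np.float64(56.8)]
land z 359.80877508179896
35.0 [0.5233346  0.14704141 0.44747675]
leg dx -197.6 dy -76.2 dz 17.5 mm turn 4.45 deg rows>= 4
```

View pics/w6.png

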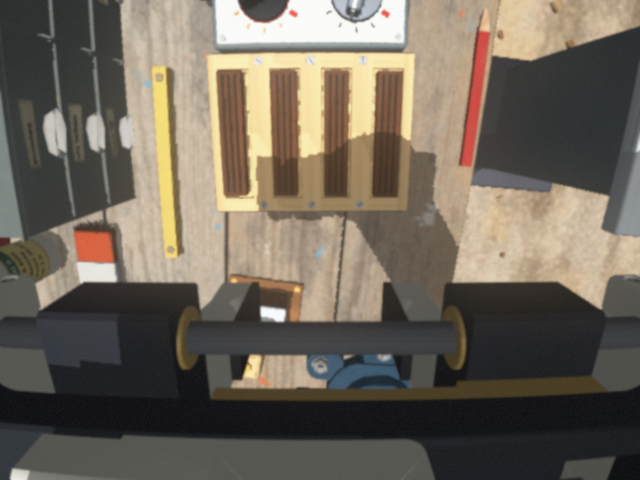

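All four strips lie flat in their grooves with tops level at about 57 mm (depth reads about 1 mm high), at columns 232, 284, 335 and 387. Now the roller.

Call:
play_rows(
  targets=[
    [[-0.05,-0.019,0.004,1.1],[-0.1,-0.038,0.008,2.2],[-0.15,-0.057,0.012,3.3],[-0.198,-0.076,0.017,4.5],[-0.198,-0.076,0.017,4.5]],
  ],
)

```text
t: 35.62
eef_pos: [0.5844, 0.3532, 0.4283]
ee_rot: [3.14, -0.001, -1.57]
force: [-0.0, -0.9, -0.8]
width: 0.057
```

Call:
play_rows(
  targets=[
    [[0,0,0,0],[0,0,0,0]],
  ],
)

```text
t: 35.88
eef_pos: [0.5841, 0.3496, 0.431]
ee_rot: [-3.141, 0.001, -1.572]
force: [-0.4, -0.0, 0.3]
width: 0.0567
```

```bash
cat >> h.py <<'E'
def rolls(save=None):
    P,im,d=grab('wrist',save); w=cloud(P,d); w=w[np.isfinite(w[:,0])]
    k=(abs(w[:,0]-.584)<.07)&(abs(w[:,1]-.2925)<.07)
    for a,b in ((.115,.135),(.05,.062),(.007,.03)):
        p=w[k&(w[:,2]>a)&(w[:,2]<b)]; print(a,len(p),rect(p) if len(p)>9 else '',np.round(np.median(p[:,2]),4) if len(p) else '')
    m=w[(w[:,2]>.1)&(w[:,2]<.3)&(w[:,1]>.3)&(w[:,0]>.3)&(w[:,0]<.7)&(w[:,2]<.22)]
    s=arm.get_state();print(s['t'],s['eef_pos'],np.degrees(s['ee_rot']))
E
python3 - <<'E'
from h import *
rolls('w7.png')
E
```

```text
0.115 1473 (array([586.1, 289.7]), 30.2, 29.7, -3.4) 0.1245
0.05 2638 (array([586.1, 289.3]), 60.5, 59.9, -3.5) 0.0558
0.007 1515 (array([571.9, 303.8]), 121.6, 110.6, -3.5) 0.0077
35.925 [0.58406875 0.34960853 0.43104551] [-1.79953746e+02  4.45192461e-02 -9.00952043e+01]
```

View pics/w7.png

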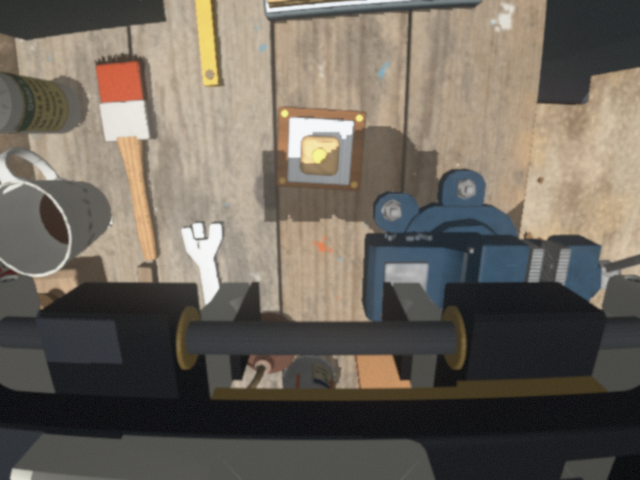

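Run:
```python
from h import *
plan((.5861,.2895,.32,-93.5),(.5861,.2895,.26,-93.5))
```

```text
leg dx 60.1 dy -2.1 dz 111.0 mm turn 3.40 deg rows>= 3
leg dx -0.0 dy 0.0 dz 60.0 mm turn -0.00 deg rows>= 1
```

Call:
play_rows(
  targets=[
    [[0.02,-0.001,0.03,1.1],[0.04,-0.0015,0.07,2.2],[0.06,-0.002,0.111,3.4],[0.06,-0.002,0.111,3.4],[0.06,-0.002,0.111,3.4]],
  ],
)

```text
t: 36.55
eef_pos: [0.5869, 0.291, 0.3209]
ee_rot: [-3.139, 0.001, -1.631]
force: [1.8, 1.0, 1.3]
width: 0.0568
```

Run:
```python
from h import *
plan((.5861,.2895,.26,-93.5))
```

```text
leg dx 1.5 dy 0.7 dz 60.9 mm turn 0.06 deg rows>= 2
```

Call:
play_rows(
  targets=[
    [[0.001,0,0.03,0],[0.001,0,0.06,0],[0.001,0,0.06,0],[0.001,0,0.06,0]],
  ],
)

```text
t: 37.05
eef_pos: [0.5869, 0.2908, 0.2613]
ee_rot: [-3.139, 0.002, -1.63]
force: [1.1, -1.0, 0.5]
width: 0.0564
```

Call:
play_rows(
  targets=[
    [[0,0,0,0],[0,0,0,0],[0,0,0,0],[0,0,0,0]],
  ],
  grip=255,
  newtons=55,
)

```text
t: 37.55
eef_pos: [0.586, 0.29, 0.2594]
ee_rot: [3.142, 0.0, -1.631]
force: [-3.0, 1.3, 5.1]
width: 0.0299
```

Call:
play_rows(
  targets=[
    [[0,0,-0.03,0],[0,0,-0.07,0],[0,0,-0.11,0],[0,0,-0.11,0],[0,0,-0.11,0]],
  ],
)

```text
t: 38.17
eef_pos: [0.5857, 0.2896, 0.3677]
ee_rot: [3.14, -0.001, -1.631]
force: [-0.6, -0.5, -4.9]
width: 0.0296
```

```bash
cat >> h.py <<'E'
def pw(x,y):
    a=np.radians(PY); return ((PR[0]+x*np.cos(a)-y*np.sin(a))/1000,(PR[1]+x*np.sin(a)+y*np.cos(a))/1000)
E
python3 - <<'E'
from h import *
plan((*pw(75,42),.33,-85.4),(*pw(75,42),.3005,-85.4),(*pw(75,-42),.3005,-85.4)); print(arm.get_state()['force'])
E
```

```text
leg dx 167.1 dy -35.9 dz 37.7 mm turn -8.07 deg rows>= 3
leg dx 0.0 dy -0.0 dz 29.5 mm turn -0.00 deg rows>= 1
leg dx 84.0 dy -0.0 dz -0.0 mm turn -0.00 deg rows>= 2
[-0.55475581 -0.53879554 -4.86031425]
```

Call:
play_rows(
  targets=[
    [[0.042,-0.009,0,-2],[0.084,-0.018,0.005,-4],[0.126,-0.027,0.02,-6],[0.167,-0.036,0.035,-8.1],[0.167,-0.036,0.035,-8.1]],
  ],
)

```text
t: 38.8
eef_pos: [0.6112, 0.1179, 0.3304]
ee_rot: [3.135, -0.002, -1.493]
force: [-0.3, 0.7, -3.3]
width: 0.0297
```

Call:
play_rows(
  targets=[
    [[0,0,0.003,0],[0,0,0.003,0],[0,0,0.003,0]],
  ],
)

```text
t: 39.17
eef_pos: [0.612, 0.1219, 0.331]
ee_rot: [-3.142, 0.0, -1.488]
force: [0.6, 0.6, -3.6]
width: 0.0295
```

Run:
```python
from h import *
plan((*pw(75,42),.3095,-85.4)); s=arm.get_state(); print(s['force'],s['eef_pos'])
```

```text
leg dx 1.3 dy 0.7 dz 21.5 mm turn 0.12 deg rows>= 1
[ 0.57154511  0.61953046 -3.64092737] [0.6119937  0.12188542 0.33097013]
```

Call:
play_rows(
  targets=[
    [[0,0,0.008,0],[0,0,0.016,0],[0,0,0.02,0],[0,0,0.022,0],[0,0,0.022,0]],
  ],
)

```text
t: 39.8
eef_pos: [0.612, 0.121, 0.3092]
ee_rot: [3.142, -0.0, -1.49]
force: [-2.4, -0.8, -0.0]
width: 0.0297
```

Call:
play_rows(
  targets=[
    [[0,0,0.003,0],[0,0,0.005,0],[0,0,0.005,0]],
  ],
)

```text
t: 40.17
eef_pos: [0.612, 0.121, 0.3051]
ee_rot: [-3.141, 0.0, -1.489]
force: [-4.9, 0.2, 8.6]
width: 0.0301
```

Call:
play_rows(
  targets=[
    [[0,0,0.002,0],[0,0,0.004,0],[0,0,0.004,0],[0,0,0.004,0],[0,0,0.004,0]],
  ],
)

```text
t: 40.8
eef_pos: [0.612, 0.121, 0.3015]
ee_rot: [-3.141, 0.0, -1.489]
force: [-6.0, 0.4, 9.7]
width: 0.0299
```

Call:
play_rows(
  targets=[
    [[0,0,0,0],[0,0,0,0],[0,0,0,0],[0,0,0,0],[0,0,0,0]],
  ],
)

```text
t: 41.42
eef_pos: [0.612, 0.121, 0.3015]
ee_rot: [-3.141, 0.0, -1.489]
force: [-4.9, -0.0, 9.9]
width: 0.0298
```

Run:
```python
from h import *
P,im,d=grab('side'); topmap(P,im,d)
P,im,d=grab('scene'); topmap(P,im,d)
s=arm.get_state(); print(s['force'],s['eef_pos'])
```

```text
75 331 (array([77.8, -1.9]), 120.1, 30.5, -89.9) z@y-55..55 [np.float64(57.5), np.float64(55.8), np.float64(54.7), np.float64(54.4), np.float64(54.5)]
25 417 (array([26.7, -1.1]), 121.3, 33.1, 88.3) z@y-55..55 [np.float64(56.5), np.float64(56.5), np.float64(56.4), np.float64(56.6), np.float64(55.9)]
-25 452 (array([-25.2,  -1.4]), 119.9, 30.2, -89.7) z@y-55..55 [np.float64(55.7), np.float64(56.4), np.float64(56.1), np.float64(55.8), np.float64(55.6)]
-75 490 (array([-74.2,  -0.8]), 121.4, 30.2, 89.3) z@y-55..55 [np.float64(55.9), np.float64(56.2), np.float64(56.3), np.float64(56.6), np.float64(56.4)]
land z 338.11006180629744
75 78 (array([73.9,  7.9]), 110.7, 22.8, 89.0) z@y-55..55 [None, np.float64(55.4), None, None, np.float64(52.8)]
25 525 (array([23.8,  2.6]), 122.4, 26.1, -89.4) z@y-55..55 [np.float64(55.0), np.float64(55.0), np.float64(55.4), np.float64(55.4), np.float64(54.9)]
-25 536 (array([-26.4,   3.3]), 120.7, 25.2, -89.9) z@y-55..55 [np.float64(54.7), np.float64(55.3), np.float64(55.1), np.float64(55.6), np.float64(55.5)]
-75 555 (array([-76.4,   3.9]), 120.1, 24.8, 89.4) z@y-55..55 [np.float64(55.5), np.float64(56.0), np.float64(55.0), np.float64(55.7), np.float64(55.3)]
land z 211.33467432786247
[-5.56733868  0.19936082  9.31247829] [0.61198247 0.1209984  0.30149706]
```

Call:
play_rows(
  targets=[
    [[0,0,0,0],[0,0,0,0],[0,0,0,0],[0,0,0,0],[0,0,0,0]],
  ],
)

```text
t: 42.15
eef_pos: [0.612, 0.121, 0.3015]
ee_rot: [-3.141, 0.0, -1.489]
force: [-4.8, -0.1, 9.6]
width: 0.03
```

Call:
play_rows(
  targets=[
    [[0.008,0,0,0],[0.017,0,0,0],[0.025,0,0,0],[0.034,0,0,0],[0.042,0,0,0]],
  ],
)

```text
t: 42.78
eef_pos: [0.6154, 0.0789, 0.3016]
ee_rot: [-3.141, 0.0, -1.489]
force: [-5.7, 0.9, 9.5]
width: 0.0299
```

Call:
play_rows(
  targets=[
    [[0.008,0,0,0],[0.017,0,0,0],[0.025,0,0,0],[0.034,0,0,0],[0.043,0,0,0]],
  ],
)

```text
t: 43.4
eef_pos: [0.6189, 0.0359, 0.3015]
ee_rot: [-3.141, -0.0, -1.489]
force: [-5.6, 0.9, 8.0]
width: 0.0296
```

Call:
play_rows(
  targets=[
    [[0,0,0,0],[0,0,0,0],[0,0,0,0],[0,0,0,0],[0,0,0,0]],
  ],
)

```text
t: 44.02
eef_pos: [0.6189, 0.036, 0.3015]
ee_rot: [-3.141, -0.001, -1.489]
force: [-5.1, -1.3, 9.3]
width: 0.0295
```

Call:
play_rows(
  targets=[
    [[0,0,0,0],[0,0,0,0],[0,0,0,0],[0,0,0,0],[0,0,0,0]],
  ],
)

```text
t: 44.65
eef_pos: [0.6189, 0.036, 0.3015]
ee_rot: [-3.141, -0.001, -1.489]
force: [-4.8, -0.5, 8.7]
width: 0.0299
```

Call:
play_rows(
  targets=[
    [[0,0,0,0],[0,0,0,0],[0,0,0,0],[0,0,0,0],[0,0,0,0]],
  ],
)

```text
t: 45.28
eef_pos: [0.6189, 0.036, 0.3015]
ee_rot: [-3.141, -0.001, -1.489]
force: [-4.7, -1.1, 9.2]
width: 0.0298
```

Run:
```python
from h import *
P,im,d=grab('side'); topmap(P,im,d)
P,im,d=grab('scene'); topmap(P,im,d)
P,im,d=grab('wrist'); topmap(P,im,d)
s=arm.get_state(); print(s['force'],s['eef_pos'])
```

```text
75 270 (array([77.1, -2.4]), 120.2, 27.9, 88.5) z@y-55..55 [np.float64(53.7), np.float64(52.9), np.float64(53.4), np.float64(52.7), np.float64(52.9)]
25 416 (array([25.4, -0.8]), 121.5, 30.4, -89.2) z@y-55..55 [np.float64(56.9), np.float64(56.3), np.float64(56.2), np.float64(56.7), np.float64(56.1)]
-25 451 (array([-25.3,  -1.6]), 119.1, 30.6, -88.0) z@y-55..55 [np.float64(55.9), np.float64(56.5), np.float64(55.9), np.float64(56.7), np.float64(56.7)]
-75 500 (array([-75. ,  -0.5]), 121.9, 29.6, 89.8) z@y-55..55 [np.float64(56.2), np.float64(56.9), np.float64(56.6), np.float64(56.3), np.float64(56.2)]
land z 230.9966711153445
75 251 (array([75.1,  9.5]), 106.8, 24.4, 88.9) z@y-55..55 [None, np.float64(52.3), np.float64(53.2), np.float64(52.2), np.float64(52.6)]
25 528 (array([23.9,  3.4]), 122.2, 25.6, 89.8) z@y-55..55 [np.float64(54.6), np.float64(54.9), np.float64(55.2), np.float64(55.1), np.float64(55.3)]
-25 540 (array([-26.5,   3.9]), 120.9, 25.1, -90.0) z@y-55..55 [np.float64(54.9), np.float64(54.8), np.float64(55.8), np.float64(55.1), np.float64(55.4)]
-75 553 (array([-76.5,   4.5]), 121.6, 24.9, -89.7) z@y-55..55 [np.float64(55.4), np.float64(55.7), np.float64(55.6), np.float64(55.8), np.float64(55.5)]
land z 297.38711458313566
75 130 (array([77.5, 57.1]), 23.6, 4.7, 1.3) z@y-55..55 [None, None, None, None, np.float64(52.8)]
25 2033 (array([ 25. , -41.1]), 38.4, 24.8, 89.9) z@y-55..55 [np.float64(56.7), np.float64(56.6), None, None, None]
-25 1926 (array([-24.7, -42.4]), 35.3, 24.4, -89.7) z@y-55..55 [np.float64(56.5), np.float64(56.5), None, None, None]
-75 2823 (array([-75.3,  -3.3]), 113.2, 25.4, -89.2) z@y-55..55 [np.float64(56.4), np.float64(56.6), np.float64(56.5), None, np.float64(56.2)]
land z 133.5919860247386
[-4.97507932 -0.99924698  8.38717823] [0.61891856 0.03600021 0.30148863]
```

Call:
play_rows(
  targets=[
    [[0,0,-0.01,0],[0,0,-0.018,0],[0,0.025,-0.018,0],[0,0.05,-0.018,0],[0,0.05,-0.018,0]],
  ],
)

```text
t: 46.05
eef_pos: [0.5678, 0.0321, 0.3182]
ee_rot: [3.141, 0.0, -1.49]
force: [0.2, 0.2, -2.5]
width: 0.0298
```

Call:
play_rows(
  targets=[
    [[0,0,0.006,0],[0,0,0.01,0],[0,0,0.014,0],[0,0,0.018,0],[0,0,0.018,0]],
  ],
)

```text
t: 46.68
eef_pos: [0.5698, 0.0322, 0.3008]
ee_rot: [-3.141, -0.001, -1.489]
force: [-2.8, 0.0, 9.9]
width: 0.0293
```

Call:
play_rows(
  targets=[
    [[0,0,0,0],[0,0,0,0],[0,0,0,0],[0,0,0,0],[0,0,0,0]],
  ],
)

```text
t: 47.3
eef_pos: [0.5697, 0.0322, 0.3011]
ee_rot: [-3.14, -0.001, -1.489]
force: [-4.1, -0.6, 9.3]
width: 0.0297
```

Call:
play_rows(
  targets=[
    [[0,0,0,0],[0,0,0,0],[0,0,0,0],[0,0,0,0],[0,0,0,0]],
  ],
)

```text
t: 47.92
eef_pos: [0.5697, 0.0322, 0.3011]
ee_rot: [-3.14, -0.001, -1.489]
force: [-3.8, -0.6, 9.5]
width: 0.0298
```

Call:
play_rows(
  targets=[
    [[0,0,0,0],[0,0,0,0],[0,0,0,0],[0,0,0,0],[0,0,0,0]],
  ],
)

```text
t: 48.55
eef_pos: [0.5697, 0.0322, 0.3011]
ee_rot: [-3.14, -0.001, -1.489]
force: [-2.8, 0.3, 9.2]
width: 0.0298
```

Run:
```python
from h import *
s=arm.get_state(); print(s['force'],s['eef_pos'],pw(25,-42))
```

```text
[-2.79297233  0.33821166  9.1923413 ] [0.56974636 0.03215722 0.30107105] (np.float64(0.5682878267832183), np.float64(0.0328402602130591))
```

Call:
play_rows(
  targets=[
    [[-0.008,0,0,0],[-0.017,0,0,0],[-0.025,0,0,0],[-0.034,0,0,0],[-0.042,0,0,0]],
  ],
)

```text
t: 49.18
eef_pos: [0.5663, 0.0743, 0.301]
ee_rot: [-3.141, -0.001, -1.489]
force: [-3.9, -1.3, 9.1]
width: 0.0301
```

Call:
play_rows(
  targets=[
    [[-0.008,0,0,0],[-0.017,0,0,0],[-0.025,0,0,0],[-0.034,0,0,0],[-0.043,0,0,0]],
  ],
)

```text
t: 49.8
eef_pos: [0.5627, 0.1172, 0.301]
ee_rot: [-3.141, -0.0, -1.489]
force: [-3.4, -1.7, 9.2]
width: 0.0295
```

Call:
play_rows(
  targets=[
    [[0,0,0,0],[0,0,0,0],[0,0,0,0],[0,0,0,0],[0,0,0,0]],
  ],
)

```text
t: 50.42
eef_pos: [0.5628, 0.1172, 0.301]
ee_rot: [-3.14, -0.0, -1.489]
force: [-3.4, -0.1, 9.7]
width: 0.0298
```

Call:
play_rows(
  targets=[
    [[0,0,0,0],[0,0,0,0],[0,0,0,0],[0,0,0,0],[0,0,0,0]],
  ],
)

```text
t: 51.05
eef_pos: [0.5627, 0.1171, 0.301]
ee_rot: [-3.141, -0.0, -1.489]
force: [-3.7, 0.5, 9.5]
width: 0.03
```

Call:
play_rows(
  targets=[
    [[0,0,0,0],[0,0,0,0],[0,0,0,0],[0,0,0,0],[0,0,0,0]],
  ],
)

```text
t: 51.68
eef_pos: [0.5627, 0.1171, 0.301]
ee_rot: [-3.14, -0.0, -1.489]
force: [-3.6, 1.1, 8.8]
width: 0.0298
```

Call:
play_rows(
  targets=[
    [[0,0,-0.01,0],[0,0,-0.018,0],[0,0.025,-0.018,0],[0,0.051,-0.018,0],[0,0.051,-0.018,0]],
  ],
)

```text
t: 52.3
eef_pos: [0.51, 0.1125, 0.3179]
ee_rot: [3.14, 0.0, -1.489]
force: [0.4, -0.4, -3.1]
width: 0.0301
```

Run:
```python
from h import *
plan((*pw(-25,42),.3008,-85.4)); s=arm.get_state(); print(s['force'],s['eef_pos'])
```

```text
leg dx 0.0 dy -1.8 dz 17.1 mm turn 0.07 deg rows>= 1
[ 0.41913111 -0.36192933 -3.10137423] [0.50995258 0.11245785 0.31785374]
```

Call:
play_rows(
  targets=[
    [[0,0,0.006,0],[0,0,0.01,0],[0,0,0.014,0],[0,0,0.018,0],[0,0,0.018,0]],
  ],
)

```text
t: 52.92
eef_pos: [0.512, 0.113, 0.3006]
ee_rot: [-3.141, -0.0, -1.489]
force: [-3.6, 0.4, 10.0]
width: 0.0297
```

Call:
play_rows(
  targets=[
    [[0,0,0,0],[0,0,0,0],[0,0,0,0],[0,0,0,0],[0,0,0,0]],
  ],
)

```text
t: 53.55
eef_pos: [0.512, 0.113, 0.3008]
ee_rot: [-3.141, -0.0, -1.489]
force: [-3.9, 0.4, 9.6]
width: 0.0298
```

Call:
play_rows(
  targets=[
    [[0,0,0,0],[0,0,0,0],[0,0,0,0],[0,0,0,0],[0,0,0,0]],
  ],
)

```text
t: 54.18
eef_pos: [0.512, 0.113, 0.3009]
ee_rot: [-3.141, -0.0, -1.489]
force: [-3.1, -0.7, 9.1]
width: 0.0294
```

Call:
play_rows(
  targets=[
    [[0,0,0,0],[0,0,0,0],[0,0,0,0],[0,0,0,0],[0,0,0,0]],
  ],
)

```text
t: 54.8
eef_pos: [0.512, 0.113, 0.3009]
ee_rot: [-3.141, -0.0, -1.489]
force: [-3.1, -0.6, 9.2]
width: 0.0298
```

Call:
play_rows(
  targets=[
    [[0.008,0,0,0],[0.017,0,0,0],[0.025,0,0,0],[0.034,0,0,0],[0.042,0,0,0]],
  ],
)

```text
t: 55.42
eef_pos: [0.5154, 0.0707, 0.3008]
ee_rot: [-3.141, -0.0, -1.489]
force: [-2.4, -0.5, 9.5]
width: 0.0296
```

Call:
play_rows(
  targets=[
    [[0.008,0,0,0],[0.017,0,0,0],[0.025,0,0,0],[0.034,0,0,0],[0.043,0,0,0]],
  ],
)

```text
t: 56.05
eef_pos: [0.5189, 0.0278, 0.3008]
ee_rot: [-3.141, -0.0, -1.489]
force: [-3.3, 0.2, 8.5]
width: 0.0297
```

Call:
play_rows(
  targets=[
    [[0,0,0,0],[0,0,0,0],[0,0,0,0],[0,0,0,0],[0,0,0,0]],
  ],
)

```text
t: 56.68
eef_pos: [0.5189, 0.0279, 0.3008]
ee_rot: [-3.141, -0.001, -1.489]
force: [-3.3, -0.6, 8.4]
width: 0.0298
```

Call:
play_rows(
  targets=[
    [[0,0,0,0],[0,0,0,0],[0,0,0,0],[0,0,0,0],[0,0,0,0]],
  ],
)

```text
t: 57.3
eef_pos: [0.5189, 0.028, 0.3008]
ee_rot: [-3.141, -0.001, -1.489]
force: [-2.6, -1.1, 9.1]
width: 0.0295
```

Call:
play_rows(
  targets=[
    [[0,0,0,0],[0,0,0,0],[0,0,0,0],[0,0,0,0],[0,0,0,0]],
  ],
)

```text
t: 57.92
eef_pos: [0.5189, 0.028, 0.3009]
ee_rot: [-3.141, -0.001, -1.489]
force: [-2.9, -1.0, 9.4]
width: 0.0294
```

Call:
play_rows(
  targets=[
    [[0,0,-0.01,0],[0,0,-0.018,0],[0,0.025,-0.018,0],[0,0.05,-0.018,0],[0,0.05,-0.018,0]],
  ],
)

```text
t: 58.55
eef_pos: [0.467, 0.0237, 0.3178]
ee_rot: [3.141, 0.0, -1.49]
force: [0.6, 0.4, -3.1]
width: 0.0299
```

Run:
```python
from h import *
plan((*pw(-75,-42),.3008,-85.4)); s=arm.get_state(); print(s['force'],s['eef_pos'])
```

```text
leg dx -1.0 dy -1.7 dz 17.0 mm turn 0.05 deg rows>= 1
[ 0.62538693  0.3758233  -3.0664081 ] [0.4669626  0.02365187 0.31783374]
```

Call:
play_rows(
  targets=[
    [[0,0,0.006,0],[0,0,0.01,0],[0,0,0.014,0],[0,0,0.018,0],[0,0,0.018,0]],
  ],
)

```text
t: 59.18
eef_pos: [0.4692, 0.0241, 0.3005]
ee_rot: [-3.141, -0.001, -1.489]
force: [-3.2, -0.6, 9.1]
width: 0.0301
```

Call:
play_rows(
  targets=[
    [[0,0,0,0],[0,0,0,0],[0,0,0,0],[0,0,0,0],[0,0,0,0]],
  ],
)

```text
t: 59.8
eef_pos: [0.4691, 0.024, 0.3007]
ee_rot: [-3.141, -0.001, -1.489]
force: [-3.1, -0.7, 9.8]
width: 0.0298
```

Call:
play_rows(
  targets=[
    [[0,0,0,0],[0,0,0,0],[0,0,0,0],[0,0,0,0],[0,0,0,0]],
  ],
)

```text
t: 60.42
eef_pos: [0.4691, 0.0241, 0.3007]
ee_rot: [-3.141, -0.001, -1.489]
force: [-3.1, 0.0, 8.9]
width: 0.0299
```

Call:
play_rows(
  targets=[
    [[0,0,0,0],[0,0,0,0],[0,0,0,0],[0,0,0,0],[0,0,0,0]],
  ],
)

```text
t: 61.05
eef_pos: [0.4691, 0.024, 0.3007]
ee_rot: [-3.141, -0.001, -1.489]
force: [-3.0, -0.2, 9.4]
width: 0.0298
```

Call:
play_rows(
  targets=[
    [[-0.008,0,0,0],[-0.017,0,0,0],[-0.025,0,0,0],[-0.034,0,0,0],[-0.042,0,0,0]],
  ],
)

```text
t: 61.68
eef_pos: [0.4656, 0.0662, 0.3007]
ee_rot: [-3.141, -0.001, -1.489]
force: [-2.8, -0.6, 8.7]
width: 0.0299
```

Call:
play_rows(
  targets=[
    [[-0.008,0,0,0],[-0.017,0,0,0],[-0.025,0,0,0],[-0.034,0,0,0],[-0.043,0,0,0]],
  ],
)

```text
t: 62.3
eef_pos: [0.4621, 0.1091, 0.3007]
ee_rot: [-3.141, -0.0, -1.489]
force: [-2.7, -1.7, 9.0]
width: 0.0297
```

Call:
play_rows(
  targets=[
    [[0,0,0,0],[0,0,0,0],[0,0,0,0],[0,0,0,0],[0,0,0,0]],
  ],
)

```text
t: 62.92
eef_pos: [0.4621, 0.109, 0.3007]
ee_rot: [-3.141, -0.0, -1.489]
force: [-4.1, 0.7, 9.2]
width: 0.0297
```

Call:
play_rows(
  targets=[
    [[0,0,0,0],[0,0,0,0],[0,0,0,0],[0,0,0,0],[0,0,0,0]],
  ],
)

```text
t: 63.55
eef_pos: [0.4621, 0.109, 0.3007]
ee_rot: [-3.141, -0.0, -1.489]
force: [-4.0, 0.7, 9.0]
width: 0.03
```

Call:
play_rows(
  targets=[
    [[0,0,0,0],[0,0,0,0],[0,0,0,0],[0,0,0,0],[0,0,0,0]],
  ],
)

```text
t: 64.18
eef_pos: [0.4621, 0.109, 0.3007]
ee_rot: [-3.141, -0.0, -1.489]
force: [-4.6, -0.2, 9.4]
width: 0.0295
```

Call:
play_rows(
  targets=[
    [[0,0,-0.03,0],[0,0,-0.08,0],[-0.03,-0.03,-0.13,0],[-0.06,-0.055,-0.16,0],[-0.06,-0.055,-0.16,0]],
  ],
)

```text
t: 64.8
eef_pos: [0.5136, 0.1753, 0.4614]
ee_rot: [-3.138, 0.002, -1.489]
force: [-0.4, 0.2, -3.8]
width: 0.0295
```

```bash
sed -i 's/w\[:,2\]>51)/w[:,2]>48.5)/' h.py
python3 - <<'E'
from h import *
P,im,d=grab('wrist','w8.png'); topmap(P,im,d)
P,im,d=grab('side'); topmap(P,im,d)
s=arm.get_state(); print(s['t'],s['force'],s['eef_pos'])
E
```

```text
75 3090 (array([75.2,  0.3]), 138.1, 39.6, 89.2) z@y-55..55 [np.float64(53.2), np.float64(53.3), np.float64(53.3), np.float64(53.3), np.float64(53.2)]
25 3043 (array([24.9, -0.3]), 137.4, 39.5, 89.9) z@y-55..55 [np.float64(53.1), np.float64(53.2), np.float64(53.1), np.float64(53.3), np.float64(52.9)]
-25 3007 (array([-24.9,  -0.7]), 138.1, 39.4, 89.8) z@y-55..55 [np.float64(53.1), np.float64(53.1), np.float64(52.9), np.float64(53.1), np.float64(52.8)]
-75 3045 (array([-74.8,  -0.3]), 139.2, 39.5, -89.8) z@y-55..55 [np.float64(52.9), np.float64(53.0), np.float64(53.0), np.float64(53.1), np.float64(52.7)]
land z 47.1161433258247
75 367 (array([74.8, -1.4]), 134.8, 36.6, -89.3) z@y-55..55 [np.float64(52.7), np.float64(53.0), np.float64(53.0), np.float64(53.2), np.float64(52.6)]
25 397 (array([24.7,  0.2]), 136.8, 39.5, 89.4) z@y-55..55 [np.float64(52.0), np.float64(53.2), np.float64(52.2), np.float64(52.4), np.float64(52.2)]
-25 434 (array([-24.8,  -1.3]), 137.2, 39.5, 90.0) z@y-55..55 [np.float64(52.1), np.float64(52.9), np.float64(53.0), np.float64(52.3), np.float64(52.1)]
-75 481 (array([-75.4,   3.6]), 128.7, 39.0, 89.5) z@y-55..55 [np.float64(52.3), np.float64(52.9), np.float64(52.5), np.float64(52.6), np.float64(51.9)]
land z 47.15987381981584
64.9 [-0.20300748 -0.75588453 -3.02983043] [0.51158724 0.17333003 0.45860506]
```

View pics/w8.png

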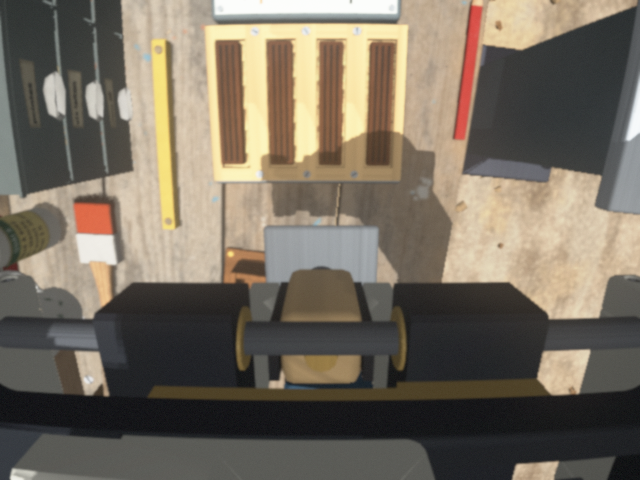

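All strips home: tops read 53.0 against 47.1 for the board land, so +6.0 mm. Now the roller goes back to its rest.

Run:
```python
from h import *
plan((.586,.29,.36,-93.45))
```

```text
leg dx -110.2 dy -83.6 dz 98.6 mm turn 8.11 deg rows>= 3
```

Call:
play_rows(
  targets=[
    [[-0.027,-0.021,0.01,2],[-0.055,-0.042,0.03,4],[-0.083,-0.063,0.06,6],[-0.11,-0.0836,0.09,8.1],[-0.11,-0.0836,0.09,8.1]],
  ],
)

```text
t: 65.53
eef_pos: [0.5856, 0.2899, 0.3642]
ee_rot: [3.135, -0.005, -1.631]
force: [-0.6, -0.3, -3.6]
width: 0.0298
```

Call:
play_rows(
  targets=[
    [[0,0,0.005,0],[0,0,0.005,0],[0,0,0.005,0]],
  ],
)

```text
t: 65.9
eef_pos: [0.5857, 0.2889, 0.3661]
ee_rot: [-3.14, 0.001, -1.631]
force: [-0.0, -1.1, -3.9]
width: 0.0296
```

Run:
```python
from h import *
plan((.586,.29,.262,-93.45)); s=arm.get_state(); print(s['force'],s['eef_pos'])
```

```text
leg dx -1.2 dy -0.2 dz 104.1 mm turn -0.01 deg rows>= 2
[-3.20032530e-03 -1.10061756e+00 -3.87346516e+00] [0.58573745 0.28885929 0.3660664 ]
```

Call:
play_rows(
  targets=[
    [[-0.001,0,0.02,0],[-0.001,0,0.045,0],[-0.001,0,0.07,0],[-0.001,0,0.09,0],[-0.001,0,0.09,0]],
  ],
)

```text
t: 66.53
eef_pos: [0.5855, 0.2899, 0.2741]
ee_rot: [3.14, -0.001, -1.631]
force: [0.2, 0.1, -2.1]
width: 0.0299
```

Call:
play_rows(
  targets=[
    [[0,0,0.004,0],[0,0,0.008,0],[0,0,0.012,0],[0,0,0.014,0],[0,0,0.014,0]],
  ],
)

```text
t: 67.15
eef_pos: [0.5859, 0.2904, 0.2609]
ee_rot: [3.141, -0.0, -1.631]
force: [0.1, 0.9, -2.7]
width: 0.0301
```

Call:
play_rows(
  targets=[
    [[0,0,0.001,0],[0,0,0.001,0],[0,0,0.001,0]],
  ],
)

```text
t: 67.53
eef_pos: [0.586, 0.2905, 0.26]
ee_rot: [-3.142, 0.0, -1.631]
force: [0.2, -0.5, -4.0]
width: 0.0295
```

Call:
play_rows(
  targets=[
    [[0,0,0,0],[0,0,0,0],[0,0,0,0],[0,0,0,0]],
  ],
  grip=90,
)

```text
t: 68.03
eef_pos: [0.586, 0.2905, 0.2602]
ee_rot: [-3.141, 0.0, -1.631]
force: [-0.0, -0.6, 0.3]
width: 0.056
```

Call:
play_rows(
  targets=[
    [[0,0,-0.03,0],[0,0,-0.08,0],[0,0,-0.13,0],[-0.03,0,-0.17,0],[-0.06,0,-0.17,0]],
  ],
)

```text
t: 68.65
eef_pos: [0.5901, 0.3509, 0.4352]
ee_rot: [-3.136, 0.005, -1.631]
force: [0.3, -0.6, -1.2]
width: 0.0569
```

Call:
play_rows(
  targets=[
    [[0,0,0,0],[0,0,0,0]],
  ],
)

```text
t: 68.9
eef_pos: [0.5894, 0.3501, 0.4294]
ee_rot: [3.141, -0.001, -1.631]
force: [1.0, -0.8, 0.3]
width: 0.0566
```

Run:
```python
from h import *
rolls('w9.png')
P,im,d=grab('side'); topmap(P,im,d)
plan((.53,.06,.43,-90),(.5073,-.0577,.30,-99.5))
```

```text
0.115 1473 (array([586.8, 290.2]), 29.4, 28.8, -3.4) 0.1245
0.05 2656 (array([586.8, 289.5]), 60.3, 59.2, -3.4) 0.0559
0.007 1575 (array([571.6, 303.6]), 121.4, 111.1, -3.5) 0.0077
68.95 [0.58949066 0.34982482 0.42948813] [ 1.79961102e+02 -4.72510889e-02 -9.34574631e+01]
75 371 (array([74. , -1.7]), 135.5, 37.7, -90.0) z@y-55..55 [np.float64(53.0), np.float64(53.0), np.float64(52.7), np.float64(52.6), np.float64(52.8)]
25 404 (array([25.2,  0.2]), 134.5, 38.5, 89.5) z@y-55..55 [np.float64(52.5), np.float64(52.1), np.float64(52.6), np.float64(52.8), np.float64(52.5)]
-25 442 (array([-26.4,   2.7]), 134.5, 36.4, -89.8) z@y-55..55 [np.float64(52.8), np.float64(52.3), np.float64(52.6), np.float64(52.5), np.float64(52.4)]
-75 475 (array([-74.4,   0.2]), 136.4, 38.5, -89.6) z@y-55..55 [np.float64(52.4), np.float64(52.7), np.float64(52.4), np.float64(52.7), np.float64(52.3)]
land z 46.89493684131301
leg dx 292.8 dy 41.9 dz -0.4 mm turn -3.47 deg rows>= 5
leg dx 117.7 dy 22.7 dz 130.0 mm turn 9.50 deg rows>= 3
```

Call:
play_rows(
  targets=[
    [[0.058,0.008,0,-0.7],[0.117,0.017,0,-1.4],[0.176,0.025,0,-2.1],[0.235,0.034,0,-2.8],[0.293,0.042,0,-3.5]],
  ],
  grip=130,
  newtons=30,
)

```text
t: 69.62
eef_pos: [0.529, 0.0579, 0.4302]
ee_rot: [-3.141, 0.0, -1.57]
force: [1.2, -0.6, 0.0]
width: 0.0431
```

Call:
play_rows(
  targets=[
    [[0,0,0,0],[0,0,0,0]],
  ],
)

```text
t: 69.88
eef_pos: [0.53, 0.0597, 0.4303]
ee_rot: [-3.141, 0.0, -1.571]
force: [0.2, -0.3, 0.1]
width: 0.043
```

Run:
```python
from h import *
P,im,d=grab('wrist','w10.png'); bars(P,d); topmap(P,im,d)
cv2.imwrite('pics/c10.png',cv2.resize(im[60:200,180:440,::-1],None,fx=3,fy=3,interpolation=cv2.INTER_CUBIC))
plan((.5073,-.0577,.30,-99.5))
```

```text
bar 848 (array([593. , -50.2]), 44.8, 13.4, 34.6)
bar 829 (array([507. , -56.9]), 44.9, 13.3, 80.4)
75 2723 (array([74.9, -5. ]), 128.0, 37.9, 88.7) z@y-55..55 [np.float64(52.9), np.float64(53.0), np.float64(53.1), np.float64(53.2), np.float64(53.1)]
25 2837 (array([26.4, -4.6]), 128.5, 37.1, 87.1) z@y-55..55 [np.float64(52.9), np.float64(53.0), np.float64(52.9), np.float64(52.9), np.float64(52.8)]
-25 2843 (array([-24.9,  -1. ]), 137.0, 39.0, -89.8) z@y-55..55 [np.float64(52.8), np.float64(52.9), np.float64(52.9), np.float64(52.9), np.float64(52.9)]
-75 2900 (array([-75.4,  -4.4]), 130.7, 36.7, -87.7) z@y-55..55 [np.float64(52.8), np.float64(52.8), np.float64(52.8), np.float64(52.8), np.float64(52.8)]
land z 336.64884233173666
leg dx 118.1 dy 22.9 dz 130.1 mm turn 9.53 deg rows>= 3
```

View pics/c10.png

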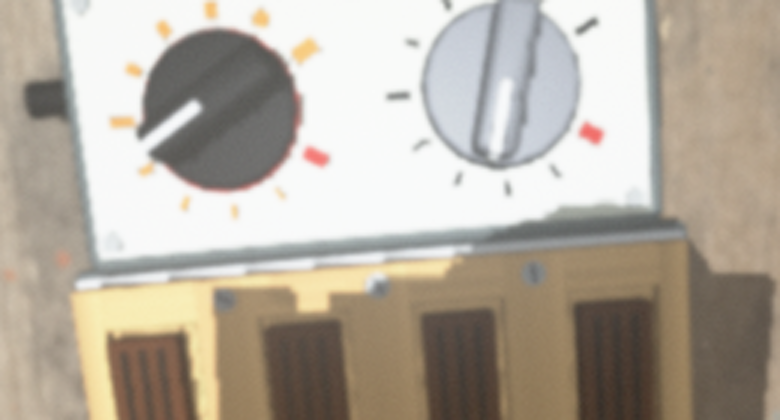

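The heat pointer sits on tick 4 (145,170). The timer pointer sits between ticks 2 and 3. I'll grip the timer and turn it to the absolute angle for click 7.

Call:
play_rows(
  targets=[
    [[0.03,0.006,0.03,2.4],[0.06,0.012,0.06,4.8],[0.09,0.018,0.095,7.2],[0.118,0.0229,0.13,9.6],[0.118,0.0229,0.13,9.6]],
  ],
)

```text
t: 70.55
eef_pos: [0.5063, -0.0581, 0.297]
ee_rot: [3.136, -0.002, -1.739]
force: [-0.4, 0.2, 0.2]
width: 0.0433
```

Call:
play_rows(
  targets=[
    [[0,0,0.003,0],[0,0,0.003,0],[0,0,0.003,0]],
  ],
)

```text
t: 70.92
eef_pos: [0.5077, -0.0569, 0.2977]
ee_rot: [-3.14, 0.001, -1.736]
force: [-0.3, 0.3, -0.1]
width: 0.0432
```

Run:
```python
from h import *
plan((.5072,-.0573,.2368,-99.6)); print(arm.get_state()['q'])
```

```text
leg dx 0.5 dy 0.4 dz 60.9 mm turn 0.13 deg rows>= 2
[ 2.73300967e-01  1.89187194e-01 -4.92208200e-01  9.76273408e-05
 -8.87912060e-01 -4.38689588e-01]
```

Call:
play_rows(
  targets=[
    [[0,0,0.03,0],[0,0,0.06,0],[0,0,0.06,0]],
  ],
)

```text
t: 71.3
eef_pos: [0.5074, -0.0573, 0.2365]
ee_rot: [3.14, -0.001, -1.737]
force: [0.5, 0.2, 0.3]
width: 0.0433
```

Call:
play_rows(
  targets=[
    [[0,0,0,0],[0,0,0,0],[0,0,0,0],[0,0,0,0]],
  ],
  grip=255,
)

```text
t: 71.8
eef_pos: [0.5065, -0.0576, 0.2374]
ee_rot: [3.14, 0.0, -1.738]
force: [-5.0, 2.8, 6.2]
width: 0.0127
```

Call:
play_rows(
  targets=[
    [[0,0,0,9.5],[0,0,0,19],[0,0,0,28.5],[0,0,0,38],[0,0,0,47.5]],
  ],
)

```text
t: 72.42
eef_pos: [0.5058, -0.0571, 0.2374]
ee_rot: [3.139, -0.002, -2.572]
force: [-9.9, 10.1, 12.9]
width: 0.0128
```

Call:
play_rows(
  targets=[
    [[0,0,0,9.5],[0,0,0,19],[0,0,0,28.5],[0,0,0,38],[0,0,0,47.5]],
  ],
)

```text
t: 73.05
eef_pos: [0.5057, -0.0563, 0.2374]
ee_rot: [3.14, -0.003, 2.882]
force: [-12.8, 17.8, 13.8]
width: 0.0128
```

Call:
play_rows(
  targets=[
    [[0,0,0,9.5],[0,0,0,19],[0,0,0,28.5],[0,0,0,38],[0,0,0,41]],
  ],
)

```text
t: 73.68
eef_pos: [0.5061, -0.0556, 0.2374]
ee_rot: [3.141, -0.003, 2.168]
force: [-11.2, 21.7, 12.1]
width: 0.0126
```

Call:
play_rows(
  targets=[
    [[0,0,0,0],[0,0,0,0]],
  ],
)

```text
t: 73.92
eef_pos: [0.5061, -0.0556, 0.2374]
ee_rot: [3.141, -0.004, 2.171]
force: [-10.5, 21.0, 12.5]
width: 0.0125
```

Call:
play_rows(
  targets=[
    [[0,0,0,0],[0,0,0,0],[0,0,0,0],[0,0,0,0]],
  ],
  grip=130,
)

```text
t: 74.42
eef_pos: [0.5072, -0.0579, 0.2369]
ee_rot: [-3.141, -0.0, 2.172]
force: [-0.1, -0.5, 0.3]
width: 0.0422
```

Call:
play_rows(
  targets=[
    [[0,0,-0.04,0],[0,0,-0.1,0],[0,0,-0.16,0],[0,0,-0.19,0],[0,0,-0.19,0]],
  ],
)

```text
t: 75.05
eef_pos: [0.5076, -0.0578, 0.4298]
ee_rot: [3.137, 0.002, 2.172]
force: [-0.1, -0.2, -0.5]
width: 0.043
```

Call:
play_rows(
  targets=[
    [[0,0,0,0],[0,0,0,0],[0,0,0,0]],
  ],
)

```text
t: 75.42
eef_pos: [0.5072, -0.0576, 0.426]
ee_rot: [-3.14, -0.001, 2.172]
force: [0.7, -1.1, 0.8]
width: 0.0433
```

Run:
```python
from h import *
P,im,d=grab('wrist','w11.png'); bars(P,d)
P,im,d=grab('side','d11.png'); bars(P,d); topmap(P,im,d)
cv2.imwrite('pics/c11.png',cv2.resize(im[190:310,200:380,::-1],None,fx=4,fy=4,interpolation=cv2.INTER_CUBIC))
P,im,d=grab('scene'); bars(P,d); topmap(P,im,d)
w=cloud(P,d);w=w[np.isfinite(w[:,0])];k=(abs(w[:,0]-.584)<.07)&(abs(w[:,1]-.2925)<.07)&(w[:,2]>.1)&(w[:,2]<.14);print('roller',rect(w[k]))
for q in ('blue_pliers','red_pencil','yellow_rule'): meas('scene',q,P,d)
```

```text
bar 679 (array([592.4, -50.1]), 44.1, 13.0, 34.9)
bar 664 (array([506.7, -57.3]), 43.5, 12.0, -55.3)
bar 85 (array([591.3, -52. ]), 45.2, 13.2, 36.1)
bar 122 (array([504.6, -59.9]), 44.3, 17.9, -62.1)
75 369 (array([74.3, -0. ]), 137.1, 36.8, -89.3) z@y-55..55 [np.float64(52.1), np.float64(52.7), np.float64(52.5), np.float64(52.2), np.float64(52.5)]
25 408 (array([26. ,  1.6]), 137.8, 38.6, -87.0) z@y-55..55 [np.float64(52.4), np.float64(52.9), np.float64(52.5), np.float64(52.2), np.float64(52.9)]
-25 439 (array([-25.5,  -0.3]), 138.5, 38.7, -89.9) z@y-55..55 [np.float64(52.4), np.float64(52.0), np.float64(52.4), np.float64(52.5), np.float64(52.0)]
-75 483 (array([-74.4,  -0.3]), 137.7, 38.8, 89.9) z@y-55..55 [np.float64(51.9), np.float64(52.5), np.float64(52.6), np.float64(52.8), np.float64(52.3)]
land z 47.13471089348276
bar 96 (array([591.1, -45.7]), 43.9, 14.9, 35.5)
bar 91 (array([504.8, -52.6]), 44.3, 12.8, -55.8)
75 482 (array([75.4,  5.7]), 128.7, 27.5, -89.1) z@y-55..55 [np.float64(51.2), np.float64(51.5), np.float64(51.5), np.float64(51.5), np.float64(51.5)]
25 503 (array([
[... 349 characters left out ...]
5 [np.float64(51.5), np.float64(51.7), np.float64(51.5), np.float64(51.3), np.float64(51.8)]
land z 45.21370227949723
roller (array([584.5, 293.3]), 31.1, 29.9, -4.4)
scene blue_pliers 0.68 px 327 183 n 395 rect(mm,deg) [ 633.8 -299.7] 182.1 63.7 82.6 zmed 0.0077 ztop 0.011
scene red_pencil 0.59 px 373 309 n 361 rect(mm,deg) [365.2  16.5] 159.1 15.5 -88.3 zmed 0.0078 ztop 0.0106
scene red_pencil 0.49 px 301 289 n 622 rect(mm,deg) [514.6  72.9] 130.4 30.6 -83.7 zmed 0.051 ztop 0.0537
scene yellow_rule 0.95 px 217 283 n 749 rect(mm,deg) [699. 122.] 212.5 18.2 -88.2 zmed 0.0149 ztop 0.0185
scene yellow_rule 0.47 px 331 246 n 293 rect(mm,deg) [504.9 -53. ] 47.0 44.0 -33.1 zmed 0.0565 ztop 0.0802
```

View pics/c11.png

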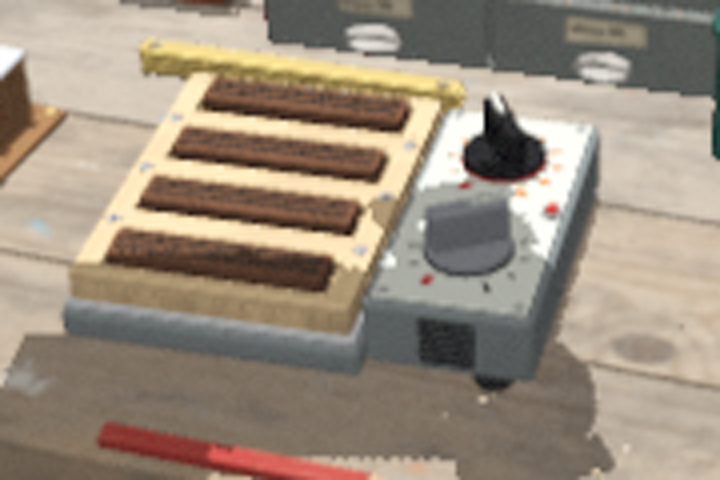

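The strips lie flush with each other in the grooves (left half of the crop). The timer bar is at -55.3° world, which is 7.0 clicks, and the heat dial is at 4 clicks. Everything is released, so I'm handing in.

```bash
python3 -c "
from station import job_done
print(job_done())"
```

```text
the job is handed in; nothing more can be done
None
```

The job is done and handed in; the station gave no verdict.

- **Heat dial:** I turned it from click 9 back to click 4. The last bar angle, 34.9° world, works out to 4.0 clicks.
- **Strips:** All four strips are in their own grooves, rolled with about 12–13 N at each end. The last wrist-camera reading that also showed the board surface put their tops 6.0 mm above it at both ends. That is 52 mm above the bench, so fully home. Raw camera heights were 1 mm high on the wrist and side cameras and about 1 mm low on the scene camera. They agree once taken relative to the board, within about 0.5 mm.
- **Roller:** It is back in its rest, upright, within about 1 mm of where it stood at the start.
- **Timer dial:** I turned it last, to a wrist-camera bar angle of -55.3° world, which is 7.0 clicks. The side camera read -62° from a poor, slanted view. That is still within half a click, and the scene camera agreed with click 7. The timer had started between clicks 2 and 3, so I turned it to the absolute angle rather than counting clicks.
- **Pliers, pencil and rule:** The scene camera puts them within about 3 mm of where they were at the start. The gripper is raised clear of everything.

No check failed.

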